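Line up the eyepieces by height

TASK

Line the four eyepieces up by height on the row of white marks, one standing upright in the middle of each mark, barrel down: the tallest on the mark next to the aluminium canister, then steadily shorter to the shortest at the far end. Draw the orthoscopic straight up out of its light white stand so that the stand does not tip and stays standing on the table, and leave the canister where it is.

Things in the scene. Friction and masses are not known exactly. Their poses are not given: they have to be found in the camera images.
- ep_tallest: The tallest eyepiece, 104 mm high, round and matt black, 40 mm across from 30 mm above its foot upwards (tapering in the top 6 mm), on a shiny steel barrel 31.8 mm across and 30 mm long. Stands loose on the table, barrel down; about 0.2 kg. Origin: centre of its foot (barrel underside), z up.
- ep_wide: The second tallest and the fattest eyepiece, 86 mm high, round and matt black, 48 mm across between 38 and 80 mm above its foot, with a large eye lens, on a steel barrel 31.8 mm across and 28 mm long. Stands loose on the table, barrel down; about 0.22 kg. Origin: centre of its foot (barrel underside), z up.
- ep_ortho: Third tallest eyepiece: slim matt black orthoscopic, cone top, tiny eye lens, 68 mm high, 36 mm across at 31 to 62 mm above its foot, 39 mm flange at 25 to 30 mm, steel barrel 31.8 mm across, 25 mm long; 0.12 kg. At the start it stands in the white stand, barrel in the socket, flange on the rim, foot 13 mm above the table. Origin: centre of its foot (barrel underside), z up.
- ep_shortest: The shortest eyepiece, 50 mm high, round and matt black, 42 mm across between 20 and 47 mm above its foot, on a steel barrel 31.8 mm across and 20 mm long. Stands loose on the table, barrel down; about 0.1 kg. Origin: centre of its foot (barrel underside), z up.
- stand: Light (40 g) free-standing white plastic stand: upright open tube 38 mm high, 41.6 mm outside, 35 mm inside (1.6 mm play round the barrel), on a round foot 52 mm across, 5 mm thick. Holds the orthoscopic at the start; its barrel sits 25 mm deep and lifts out straight up. Origin at the centre of its underside, z up.
- mark_1: Round white disc, 56 mm across, fixed to the strip; left end of the row as the robot sees it (largest y). The four marks lie in a straight row, 85 mm apart, on a black strip 335 x 75 mm, 3 mm thick, turned up to 0.2 rad. Origin at the centre of its underside, 3 mm above the table; its top face is 5 mm above the table.
- mark_2: Round white disc, 56 mm across, fixed to the strip; the second mark from the left, between mark_1 and mark_3. Origin at the centre of its underside, 3 mm above the table; its top face is 5 mm above the table.
- mark_3: Round white disc, 56 mm across, fixed to the strip; the third mark from the left, between mark_2 and mark_4. Origin at the centre of its underside, 3 mm above the table; its top face is 5 mm above the table.
- mark_4: Round white disc, 56 mm across, fixed to the strip; the mark at the right end of the row as the robot sees it (smallest y). Origin at the centre of its underside, 3 mm above the table; its top face is 5 mm above the table.
- canister: Upright aluminium screw-top canister with knurled cap, 62 mm across, 78 mm high, 0.3 kg, loose. Stands past one end of the row, about 92 mm from the centre of the end mark, at the mark_1 or the mark_4 end (a white plastic star diagonal, 58 mm high, lies past the other end). Origin at the centre of its underside.
Things that resemble listed ones, but are neither listed nor needed, are in the scene too. What is shaped like the ep_wide but blue or purple is not meant.

How it is judged:
At the end, for the whole second after the job is handed in: Counting from the mark beside the canister: ep_tallest, ep_wide, ep_ortho, ep_shortest, each within 12 mm of its mark's centre, upright within 0.08 rad, its foot on the mark (less than 10 mm above the table) and at rest; the empty stand upright within 0.1 rad on the table, at rest (((horizontal distance between canister and mark_1 below 0.16 m and horizontal distance between ep_tallest and mark_1 below 0.012 m and horizontal distance between ep_wide and mark_2 below 0.012 m and horizontal distance between ep_ortho and mark_3 below 0.012 m and horizontal distance between ep_shortest and mark_4 below 0.012 m) or (horizontal distance between canister and mark_4 below 0.16 m and horizontal distance between ep_tallest and mark_4 below 0.012 m and horizontal distance between ep_wide and mark_3 below 0.012 m and horizontal distance between ep_ortho and mark_2 below 0.012 m and horizontal distance between ep_shortest and mark_1 below 0.012 m)) and height (world z) of each of ep_tallest, ep_wide, ep_ortho, ep_shortest, stand below 0.01 m and angle between each of ep_tallest, ep_wide, ep_ortho, ep_shortest's own z axis and vertical below 0.08 rad and linear speed of each of ep_tallest, ep_wide, ep_ortho, ep_shortest, stand below 0.02 m/s and angular speed of each of ep_tallest, ep_wide, ep_ortho, ep_shortest below 0.2 rad/s and angle between stand's own z axis and vertical below 0.1 rad); the robot touches nothing.
It fails at once if the stand is tipped (more than 0.35 rad) (angle between stand's own z axis and vertical above 0.35 rad).
It fails at once if the canister is shifted by more than 25 mm or tipped (distance of canister from where it was at the start of the episode above 0.025 m or angle between canister's own z axis and vertical above 0.35 rad).
It also fails if it takes over 133 s, if anything falls off the work surface, if the arm or the gripper's body presses on something with over 40 N, if the wrist force passes 120 N, or if a joint passes its speed limit or range.

ROBOT

A 7-joint arm with a two-finger parallel gripper is mounted at the origin on the work surface. World frame = base frame: x ahead of the robot, y to its left, z up, the work surface at z = 0. Lengths are in m, angles in rad, forces in N, time in s.
With the tool pointing down it reaches from about 0.425 to 0.875 m from the base axis. Payload 4.7 kg.
Tool frame: the origin (TCP) lies at the very end of the fingers, on their centre line; the grasp point (between the pads) lies 19 mm behind it; z points along the fingers, y is the direction in which the jaws open and shut (so a half turn about z gives the same grasp; the last joint's range is limited). The gripper opens to 87 mm and grips with 3 to 60 N. Pads are 19 mm wide; open, the fingers measure 117 mm over their backs; the gripper's body (75 mm by 190 mm) begins 51 mm behind the grasp point.
Start: joints at [-1.109, 0.321, -0.07, 1.45, 0.023, 1.371, -0.057], TCP at [0.281, 0.586, 0.223] pointing down, gripper open.
Joint ranges: [-2.86, 2.86], [-0.3, 2.09], [-1.38, 1.24], [0.06, 2.45], [-1.56, 4.7], [0.09, 2.05], [-2.69, 2.69]. Speed limits (rad/s): [2.57, 2.57, 3.14, 3.14, 3.14, 3.14, 3.14].

INTERFACE

Orientations are given as a rotation vector (axis times angle).
In Python, from bench import ctrl, get_image, camera_info gives the robot as it stands.
- The arm moves only by the tool carry_out, never from a script. Its argument "commands" is a list of rows, each an object of numbers: "tx", "ty", "tz": the shift along the tool's x, y, z in m; "rx", "ry", "rz": the turn, a rotation vector about the tool's x, y, z in rad; "jaw": the opening, from 0 (shut) to 1 (fully open). In form: [{"tx": .., "ty": .., "tz": .., "rx": .., "ry": .., "rz": .., "jaw": ..}, ...]. A call has 1 to 12 rows; each row is the pose to reach, as a shift and turn from the pose commanded when the call began, along the tool's axes at that moment; what a row does not reach only later rows make up. A row lasts 1/8 s, in which the tool goes at most 62.5 mm and 10.7 degrees, less where a joint would pass 70% of its speed; a pose out of reach is approached as far as the arm can. A call with a gripper value outside its range is refused whole. The fingers move at their own pace and stop on an object; "grip_force" is the grip in N (left out, the last holds). Time passes only in rows, so rows that repeat a pose let the fingers close. It gives the time, the measured TCP pose, the force and the opening at its end, in the units of the state.
- ctrl.get_state(): the state, without advancing time (a new reading comes with each control period).
- get_image(name): name is "scene" or "side" or "wrist"; returns the picture (480x640x3 uint8, red, green, blue); there is no depth.
- camera_info(name): a dict with "intrinsics" (3x3 intrinsics, pixels), "R" (3x3) and "t" (3): a world point X has camera coordinates R X + t. Camera axes: x right, y down, z forward; pixel columns grow to the right and rows downward; lengths in m; the calibration is good to about 2 mm. A picture is of the moment at which its call begins: read the wrist's pose just before it. camera_info takes no time and is no camera call; for the wrist camera it gives the pose at the moment of the call.
- ctrl.close_job(): hands the job in, once; it reports no verdict.
The state is a dict: "time": time; "joint_positions": joint angles; "qd": joint speeds; "joint_torque": joint torques, N m; "position": TCP position; "tool_rot": TCP orientation; "ft_force": force on the tool from outside, world axes, zero at the start; "torque": the same for the moment, N m; "grip_width": opening from 0.0 (shut) to 1.0 (fully open).
Only numpy, scipy, OpenCV 4.12 (cv2) and the standard library are available. Lean on these libraries where they do the work, as an engineer would, in place of code of your own. Each camera call takes 0.05 s, during which the arm holds its last target.

## Working session

There is one attempt and no reset: what is moved stays moved. The work goes in short steps, Python scripts to look and compute and a tool call to move; the robot and the scene stay as the last step left them, time stands still between calls to the robot, and variables do not carry over. Pictures are saved under pics/ and viewed, and the job is handed in when it is done.

Besides the shell and the picture viewer there is one more tool, called by a JSON object that holds its "api" and its "payload". carry_out: Moves the arm, as the interface text tells. Its arguments: {"type":"object","properties":{"commands":{"type":"array"},"grip_force":{"type":"number"}},"required":["commands"]}

```bash
ls; mkdir -p pics
python3 - <<'E'
from bench import ctrl,get_image,camera_info
import cv2,numpy as np
for n in("scene","side","wrist"):
    i=camera_info(n);print(n,np.round(i["intrinsics"],1).tolist(),np.round(i["R"],4).tolist(),np.round(i["t"],4).tolist())
    cv2.imwrite(f"pics/{n}0.png",get_image(n)[:,:,::-1])
print(ctrl.get_state())
E
```

```text
pics
scene [[477.2, 0.0, 318.8], [0.0, 477.2, 239.5], [0.0, 0.0, 1.0]] [[0.6297, 0.7768, 0.0083], [0.4528, -0.3584, -0.8164], [-0.6312, 0.5179, -0.5774]] [-0.3437, -0.1918, 1.1825]
side [[586.4, 0.0, 325.8], [0.0, 586.4, 236.1], [0.0, 0.0, 1.0]] [[0.9778, -0.2082, -0.0228], [-0.1325, -0.5306, -0.8372], [0.1622, 0.8216, -0.5464]] [-0.5096, 0.124, 0.998]
wrist [[391.5, 0.0, 319.4], [0.0, 391.5, 241.5], [0.0, 0.0, 1.0]] [[0.4335, 0.9012, -0.0013], [0.8722, -0.4192, 0.2522], [0.2267, -0.1104, -0.9677]] [-0.649, -0.0297, 0.3898]
{'time': 0.15, 'joint_positions': array([-1.10889667,  0.32162493, -0.07010797,  1.45139523,  0.02258562,
        1.37078164, -0.05687368]), 'qd': array([-0.00092032, -0.00061856, -0.00097338, -0.00370487,  0.00087687,
       -0.00028018, -0.00028562]), 'joint_torque': array([ 4.25580834e-05, -4.91794610e+01, -4.04585302e-01, -3.12875891e+01,
       -6.40318519e-02,  4.04580042e-02,  1.05285305e-04]), 'position': array([0.28128427, 0.58552808, 0.22173076]), 'tool_rot': array([-6.97376427e-01, -3.06295252e+00,  2.19835070e-03]), 'ft_force': array([-0.23169643, -0.09062901,  0.52140171]), 'torque': array([ 0.00234989, -0.004383  , -0.01910273]), 'grip_width': 1.003676955640003}
```

View pics/scene0.png

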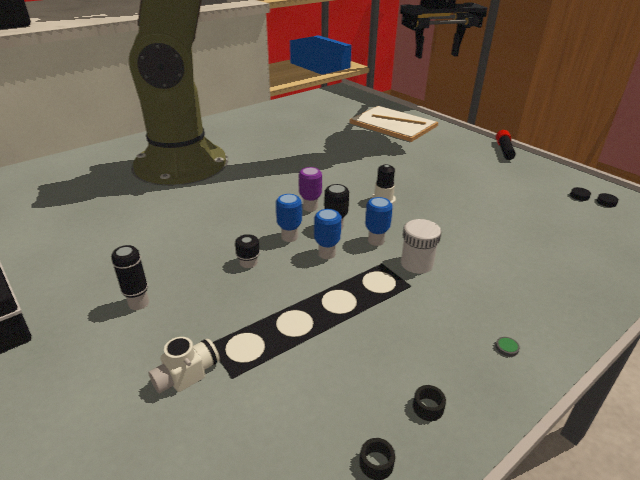

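View pics/side0.png

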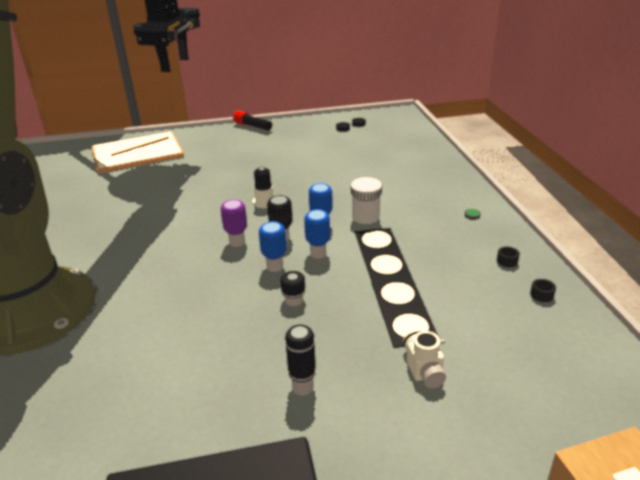

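View pics/wrist0.png

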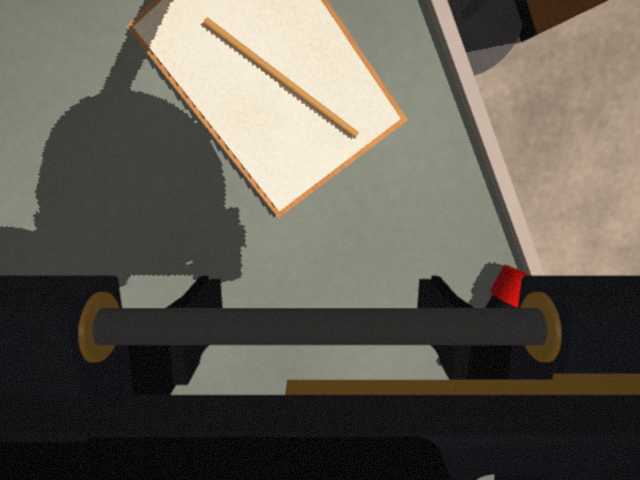

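```bash
cat > h.py <<'E'
from bench import ctrl,get_image,camera_info
import cv2,numpy as np
def proj(n,X,i=None):
    i=i or camera_info(n);c=np.array(i["R"])@np.array(X,float)+np.array(i["t"]);p=np.array(i["intrinsics"])@c;return p[:2]/p[2]
def ray(n,uv,z,i=None):
    i=i or camera_info(n);R=np.array(i["R"]);C=-R.T@np.array(i["t"])
    d=R.T@np.linalg.inv(np.array(i["intrinsics"]))@np.array([uv[0],uv[1],1.]);return C+d*(z-C[2])/d[2]
def tri(a,b,ua,ub):
    P=[];
    for n in(a,b):
        i=camera_info(n);P.append(np.array(i["intrinsics"])@np.hstack([np.array(i["R"]),np.array(i["t"]).reshape(3,1)]))
    X=cv2.triangulatePoints(P[0],P[1],np.array(ua,float).reshape(2,1),np.array(ub,float).reshape(2,1));return (X[:3]/X[3]).ravel()
E
python3 - <<'E'
from h import *
a=cv2.imread("pics/scene0.png");b=cv2.imread("pics/side0.png")
for n,im in(("scene",a),("side",b)):
    g=im.min(axis=2);hsv=cv2.cvtColor(im,cv2.COLOR_BGR2HSV)
    m=((hsv[:,:,2]>190)&(hsv[:,:,1]<60)).astype(np.uint8)
    k,l,s,c=cv2.connectedComponentsWithStats(m)
    for j in range(1,k):
        if s[j,4]>150: print(n,"white",s[j].tolist(),c[j].round(1),ray(n,c[j],.005).round(4))
    m=(hsv[:,:,2]<60).astype(np.uint8)
    k,l,s,c=cv2.connectedComponentsWithStats(m)
    for j in range(1,k):
        if 100<s[j,4]<6000: print(n,"dark",s[j].tolist(),c[j].round(1))
cv2.imwrite("pics/a.png",cv2.resize(a[150:320,90:450],None,fx=2.2,fy=2.2,interpolation=2))
cv2.imwrite("pics/b.png",cv2.resize(b[150:400,200:450],None,fx=2.4,fy=2.4,interpolation=2))
E
```

```text
scene white [201, 0, 66, 11, 315] [230.7   4.8] [-1.8142  1.2115  0.005 ]
scene white [0, 15, 138, 21, 915] [64.5 24. ] [-1.8306  0.2394  0.005 ]
scene white [357, 106, 78, 30, 1019] [394.3 120.6] [0.1439 0.612  0.005 ]
scene white [406, 219, 34, 20, 499] [423.  228.2] [0.5746 0.2413 0.005 ]
scene white [363, 272, 32, 20, 506] [378.2 281.8] [0.6356 0.0566 0.005 ]
scene white [322, 290, 34, 23, 618] [338.5 301.1] [ 0.6299 -0.0274  0.005 ]
scene white [277, 310, 36, 26, 718] [294.2 322.8] [ 0.6244 -0.1121  0.005 ]
scene white [226, 333, 38, 29, 862] [244.5 347.1] [ 0.6188 -0.197   0.005 ]
scene white [164, 337, 47, 28, 394] [192.7 351.1] [ 0.5792 -0.2585  0.005 ]
scene white [568, 366, 34, 34, 323] [584.6 381.4] [0.956  0.1281 0.005 ]
scene dark [0, 0, 30, 30, 773] [13.1 14. ]
scene dark [367, 0, 12, 88, 552] [372.4  41.8]
scene dark [400, 0, 87, 59, 2205] [441.7  19.1]
scene dark [468, 0, 32, 124, 990] [483.2  59.4]
scene dark [322, 2, 6, 35, 205] [324.5  18.9]
scene dark [499, 136, 16, 24, 264] [506.4 147.7]
scene dark [377, 165, 18, 23, 333] [385.3 176.7]
scene dark [324, 186, 25, 3
[... 1256 characters left out ...]
07, 0, 32, 124, 736] [122.6  58.2]
side dark [134, 0, 65, 72, 2331] [164.7  28.1]
side dark [243, 116, 28, 15, 241] [256.8 122.8]
side dark [0, 148, 38, 71, 2097] [ 15.9 181.9]
side dark [255, 170, 16, 20, 261] [262.1 179.4]
side dark [267, 201, 25, 27, 423] [280.1 212.9]
side dark [355, 229, 46, 36, 357] [376. 248.]
side dark [498, 248, 20, 20, 337] [507.6 257.3]
side dark [0, 256, 61, 47, 657] [ 34.  283.8]
side dark [369, 266, 44, 21, 305] [392.4 276.9]
side dark [280, 274, 24, 22, 354] [291.8 285.6]
side dark [531, 280, 23, 22, 422] [542.5 290.8]
side dark [286, 333, 27, 17, 263] [299.4 342.4]
side dark [287, 347, 28, 32, 657] [301.  363.5]
side dark [108, 464, 75, 16, 723] [149.  473.9]
```

View pics/a.png

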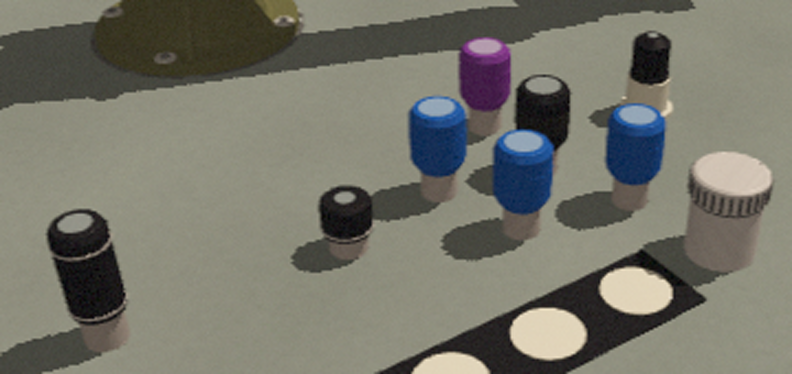

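View pics/b.png

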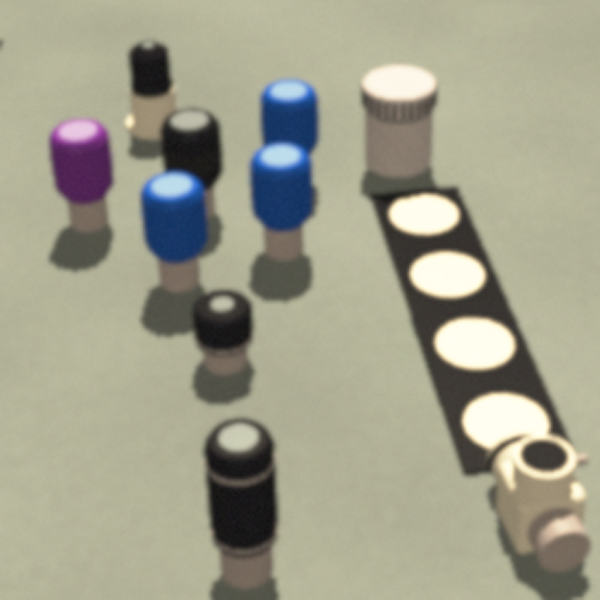

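Run:
```python
from h import *
D=dict(tall=((74,222),(239,437),.104),short=((345,198),(222,303),.05),wide=((543,86),(191,121),.086),ortho=((653,35),(149,45),.081),
bA=((437,106),(174,187),.086),bB=((523,142),(280,156),.086),bC=((637,115),(288,91),.086),pur=((484,47),(77,131),.086),can=((730,170),(399,83),.078))
for k,(a,b,z) in D.items():
    ua=np.array(a)/2.2+(90,150);ub=np.array(b)/2.4+(200,150)
    print(k,ray("scene",ua,z).round(4),ray("side",ub,z).round(4),tri("scene","side",ua,ub).round(4))
```

```text
tall [ 0.4281 -0.2785  0.104 ] [ 0.4285 -0.2786  0.104 ] [ 0.4285 -0.2786  0.1041]
short [ 0.4498 -0.0833  0.05  ] [ 0.448 -0.083  0.05 ] [ 0.4482 -0.0822  0.0491]
wide [0.4583 0.1139 0.086 ] [0.4569 0.1119 0.086 ] [0.4571 0.1147 0.0847]
ortho [0.4416 0.2662 0.081 ] [0.4412 0.2646 0.081 ] [0.4413 0.2663 0.0805]
bA [0.4294 0.0223 0.086 ] [0.4306 0.0176 0.086 ] [0.4306 0.0208 0.0853]
bB [0.5167 0.0426 0.086 ] [0.515  0.0418 0.086 ] [0.5153 0.0438 0.0848]
bC [0.543  0.1429 0.086 ] [0.5416 0.1416 0.086 ] [0.542  0.144  0.0849]
pur [0.3698 0.1189 0.086 ] [0.3673 0.1184 0.086 ] [0.3673 0.1209 0.0845]
can [0.6376 0.1507 0.078 ] [0.6373 0.1467 0.078 ] [0.638  0.1499 0.0771]
```

```bash
cat >> h.py <<'E'
from scipy.spatial.transform import Rotation as Ro
def plan(x,y,z,deg):
    s=ctrl.get_state();R=Ro.from_rotvec(s["tool_rot"]).as_matrix();p=s["position"]
    t=np.radians(deg);T=np.array([[-np.sin(t),np.cos(t),0],[np.cos(t),np.sin(t),0],[0,0,-1]]).T
    d=R.T@(np.array([x,y,z])-p);r=Ro.from_matrix(R.T@T).as_rotvec()
    if np.linalg.norm(r)>np.pi/2: print("note: consider deg+-180")
    print("txyz",d.round(4),"r",r.round(4),"dist",np.linalg.norm(d).round(3),"t",round(s["time"],2),"p",p.round(4),"g",round(s["grip_width"],3),"F",s["ft_force"].round(1))
E
python3 -c "
from h import *
plan(.4415,.2655,.2,31)"
```

```text
txyz [-0.283  -0.2191  0.0221] r [-1.40e-03  5.00e-04  5.82e-01] dist 0.359 t 0.15 p [0.2813 0.5855 0.2217] g 1.004 F [-0.2 -0.1  0.5]
```

{"api": "carry_out", "payload": {"commands": [{"tx":-0.02,"ty":-0.015,"tz":0.002,"rz":0.04,"jaw":1},{"tx":-0.06,"ty":-0.045,"tz":0.005,"rz":0.12,"jaw":1},{"tx":-0.1,"ty":-0.08,"tz":0.008,"rz":0.21,"jaw":1},{"tx":-0.142,"ty":-0.11,"tz":0.011,"rz":0.29,"jaw":1},{"tx":-0.185,"ty":-0.142,"tz":0.014,"rz":0.38,"jaw":1},{"tx":-0.225,"ty":-0.174,"tz":0.018,"rz":0.46,"jaw":1},{"tx":-0.26,"ty":-0.2,"tz":0.02,"rz":0.53,"jaw":1},{"tx":-0.278,"ty":-0.215,"tz":0.022,"rz":0.57,"jaw":1},{"tx":-0.283,"ty":-0.219,"tz":0.022,"rz":0.582,"jaw":1},{"tx":-0.283,"ty":-0.219,"tz":0.022,"rz":0.582,"jaw":1},{"tx":-0.283,"ty":-0.219,"tz":0.022,"rz":0.582,"jaw":1}], "grip_force": 15}}

```text
invalid input
```

```bash
python3 -c "
from h import *
plan(.4415,.2655,.0455,31)
i=camera_info('wrist');cv2.imwrite('pics/w1.png',get_image('wrist')[:,:,::-1])
print(proj('wrist',[.4415,.2655,.081],i))
np.save('wi.npy',i,allow_pickle=True)"
```

```text
txyz [-0.283  -0.2189  0.1766] r [-1.40e-03  5.00e-04  5.82e-01] dist 0.399 t 0.15 p [0.2813 0.5855 0.2217] g 1.004 F [-0.2 -0.1  0.5]
[ 95.50707323 512.33829689]
```

View pics/w1.png

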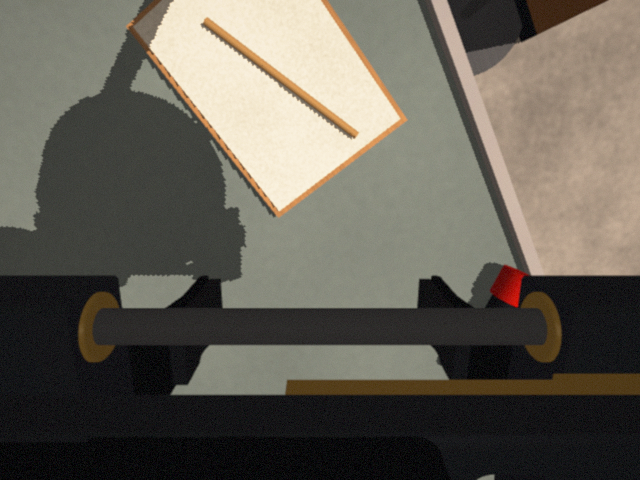

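The call was refused, and the wrist view hasn't changed. I'll retry with all seven keys in every row.

{"api": "carry_out", "payload": {"commands": [{"tx":-0.06,"ty":-0.045,"tz":0.005,"rx":0,"ry":0,"rz":0.12,"jaw":1},{"tx":-0.1,"ty":-0.08,"tz":0.008,"rx":0,"ry":0,"rz":0.21,"jaw":1},{"tx":-0.142,"ty":-0.11,"tz":0.011,"rx":0,"ry":0,"rz":0.29,"jaw":1},{"tx":-0.185,"ty":-0.142,"tz":0.014,"rx":0,"ry":0,"rz":0.38,"jaw":1},{"tx":-0.225,"ty":-0.174,"tz":0.018,"rx":0,"ry":0,"rz":0.46,"jaw":1},{"tx":-0.26,"ty":-0.2,"tz":0.02,"rx":0,"ry":0,"rz":0.53,"jaw":1},{"tx":-0.278,"ty":-0.215,"tz":0.022,"rx":0,"ry":0,"rz":0.57,"jaw":1},{"tx":-0.283,"ty":-0.219,"tz":0.022,"rx":0,"ry":0,"rz":0.582,"jaw":1},{"tx":-0.283,"ty":-0.219,"tz":0.022,"rx":0,"ry":0,"rz":0.582,"jaw":1},{"tx":-0.283,"ty":-0.219,"tz":0.022,"rx":0,"ry":0,"rz":0.582,"jaw":1}], "grip_force": 15}}

```text
time: 1.45
position: [0.4408, 0.2679, 0.2006]
tool_rot: [-1.542, -2.737, -0.001]
ft_force: [-0.2, 0.2, 0.4]
grip_width: 1.003
```

```bash
python3 -c "
from h import *
plan(.4415,.2655,.0455,31)
i=camera_info('wrist');cv2.imwrite('pics/w2.png',get_image('wrist')[:,:,::-1])
print(proj('wrist',[.4415,.2655,.081],i))
np.save('wi.npy',i,allow_pickle=True)"
```

```text
txyz [-0.0025 -0.0007  0.1551] r [ 0.0001 -0.0006  0.0034] dist 0.155 t 1.45 p [0.4408 0.2679 0.2006] g 1.003 F [-0.2  0.2  0.4]
[319.06266141 239.01232328]
```

View pics/w2.png

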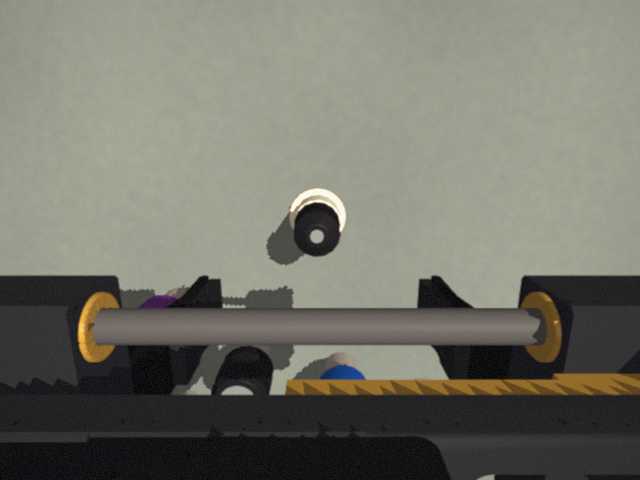

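```bash
python3 -c "
from h import *
i=np.load('wi.npy',allow_pickle=True).item()
print(ray('wrist',(316.5,237),.081,i))
plan(.4415,.2655,.0455,31)"
```

```text
[0.43907697 0.26583424 0.081     ]
txyz [-0.0022 -0.0007  0.155 ] r [ 0.     -0.0004  0.0031] dist 0.155 t 1.5 p [0.441  0.2677 0.2005] g 1.002 F [-0.3  0.5  0.7]
```

{"api": "carry_out", "payload": {"commands": [{"tx":-0.001,"ty":-0.0015,"tz":0.02,"rx":0,"ry":0,"rz":0,"jaw":1},{"tx":-0.001,"ty":-0.0015,"tz":0.05,"rx":0,"ry":0,"rz":0,"jaw":1},{"tx":-0.001,"ty":-0.0015,"tz":0.08,"rx":0,"ry":0,"rz":0,"jaw":1},{"tx":-0.001,"ty":-0.0015,"tz":0.11,"rx":0,"ry":0,"rz":0,"jaw":1},{"tx":-0.001,"ty":-0.0015,"tz":0.135,"rx":0,"ry":0,"rz":0,"jaw":1},{"tx":-0.001,"ty":-0.0015,"tz":0.15,"rx":0,"ry":0,"rz":0,"jaw":1},{"tx":-0.001,"ty":-0.0015,"tz":0.155,"rx":0,"ry":0,"rz":0,"jaw":1},{"tx":-0.001,"ty":-0.0015,"tz":0.155,"rx":0,"ry":0,"rz":0,"jaw":1},{"tx":-0.001,"ty":-0.0015,"tz":0.155,"rx":0,"ry":0,"rz":0,"jaw":1}]}}

```text
time: 2.62
position: [0.4417, 0.2649, 0.0465]
tool_rot: [1.547, 2.734, 0.003]
ft_force: [-0.4, -0.0, 0.2]
grip_width: 0.999
```

```bash
python3 -c "
from h import *
plan(.4400,.2657,.0455,31)
i=camera_info('wrist');cv2.imwrite('pics/w3.png',get_image('wrist')[:,:,::-1])
s=get_image('scene')[120:240,320:460,::-1];cv2.imwrite('pics/s3.png',cv2.resize(s,None,fx=5,fy=5))
print(proj('wrist',[.44,.2657,.081],i))"
```

```text
txyz [ 0.0016 -0.001   0.001 ] r [ 0.0019 -0.0002  0.    ] dist 0.002 t 2.62 p [0.4417 0.2649 0.0465] g 0.999 F [-0.4 -0.   0.2]
[318.1848304  333.48687354]
```

View pics/w3.png

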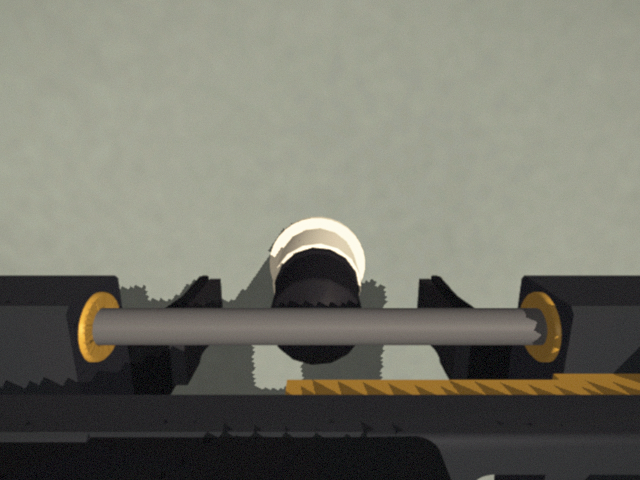

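View pics/s3.png

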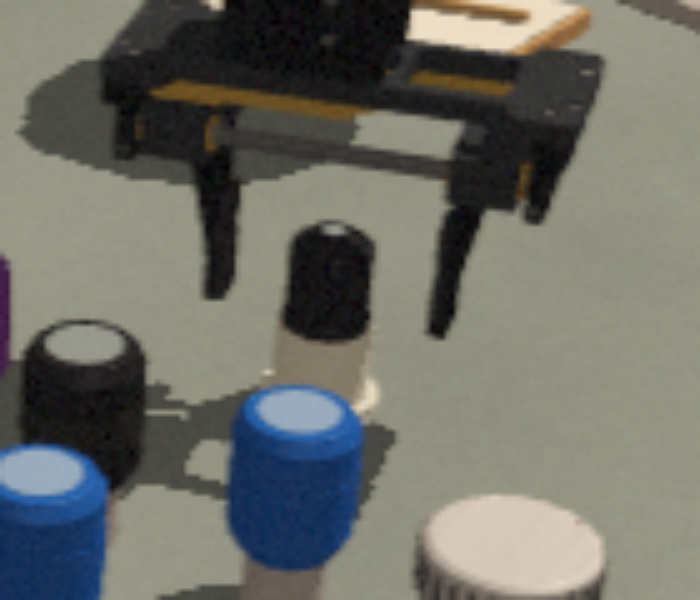

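{"api": "carry_out", "payload": {"commands": [{"tx":0.0005,"ty":-0.0012,"tz":0,"rx":0,"ry":0,"rz":0,"jaw":0.8},{"tx":0.0005,"ty":-0.0012,"tz":0,"rx":0,"ry":0,"rz":0,"jaw":0.6},{"tx":0.0005,"ty":-0.0012,"tz":0,"rx":0,"ry":0,"rz":0,"jaw":0.5},{"tx":0.0005,"ty":-0.0012,"tz":0,"rx":0,"ry":0,"rz":0,"jaw":0.47},{"tx":0.0005,"ty":-0.0012,"tz":0,"rx":0,"ry":0,"rz":0,"jaw":0.45},{"tx":0.0005,"ty":-0.0012,"tz":0,"rx":0,"ry":0,"rz":0,"jaw":0.43},{"tx":0.0005,"ty":-0.0012,"tz":0,"rx":0,"ry":0,"rz":0,"jaw":0.41},{"tx":0.0005,"ty":-0.0012,"tz":0,"rx":0,"ry":0,"rz":0,"jaw":0.39},{"tx":0.0005,"ty":-0.0012,"tz":0,"rx":0,"ry":0,"rz":0,"jaw":0.35},{"tx":0.0005,"ty":-0.0012,"tz":0,"rx":0,"ry":0,"rz":0,"jaw":0.3},{"tx":0.0005,"ty":-0.0012,"tz":0,"rx":0,"ry":0,"rz":0,"jaw":0.3}], "grip_force": 12}}

```text
time: 4.1
position: [0.4398, 0.2642, 0.0456]
tool_rot: [1.547, 2.734, 0.0]
ft_force: [-0.1, 0.3, 0.1]
grip_width: 0.408
```

```bash
python3 -c "
from h import *
plan(.4400,.2657,.0455,31)
s=get_image('scene')[120:240,320:460,::-1];cv2.imwrite('pics/s4.png',cv2.resize(s,None,fx=5,fy=5))"
```

```text
txyz [0.0012 0.0009 0.0001] r [ 0.0003 -0.     -0.0001] dist 0.001 t 4.1 p [0.4398 0.2642 0.0456] g 0.408 F [-0.1  0.3  0.1]
```

View pics/s4.png

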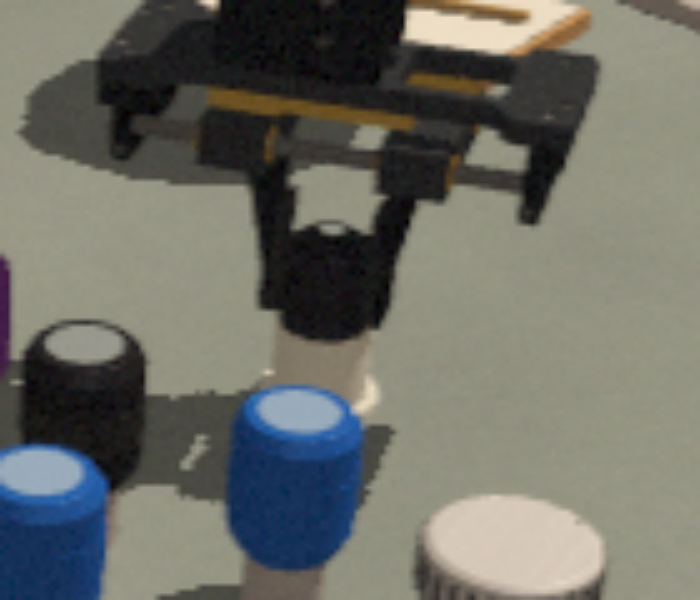

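The fingers hold the ortho at about 35.5 mm and the stand is upright. I'll lift slowly and straight up.

{"api": "carry_out", "payload": {"commands": [{"tx":0,"ty":0,"tz":-0.003,"rx":0,"ry":0,"rz":0,"jaw":0.3},{"tx":0,"ty":0,"tz":-0.007,"rx":0,"ry":0,"rz":0,"jaw":0.3},{"tx":0,"ty":0,"tz":-0.011,"rx":0,"ry":0,"rz":0,"jaw":0.3},{"tx":0,"ty":0,"tz":-0.015,"rx":0,"ry":0,"rz":0,"jaw":0.3},{"tx":0,"ty":0,"tz":-0.02,"rx":0,"ry":0,"rz":0,"jaw":0.3},{"tx":0,"ty":0,"tz":-0.025,"rx":0,"ry":0,"rz":0,"jaw":0.3},{"tx":0,"ty":0,"tz":-0.03,"rx":0,"ry":0,"rz":0,"jaw":0.3},{"tx":0,"ty":0,"tz":-0.04,"rx":0,"ry":0,"rz":0,"jaw":0.3},{"tx":0,"ty":0,"tz":-0.06,"rx":0,"ry":0,"rz":0,"jaw":0.3},{"tx":0,"ty":0,"tz":-0.1,"rx":0,"ry":0,"rz":0,"jaw":0.3},{"tx":0,"ty":0,"tz":-0.13,"rx":0,"ry":0,"rz":0,"jaw":0.3},{"tx":0,"ty":0,"tz":-0.14,"rx":0,"ry":0,"rz":0,"jaw":0.3}]}}

```text
time: 5.65
position: [0.4408, 0.2648, 0.188]
tool_rot: [1.546, 2.733, 0.006]
ft_force: [-0.2, 1.1, -1.6]
grip_width: 0.402
```

```bash
python3 -c "
from h import *
plan(.6236,-.112,.19,-4)
s=get_image('scene')[60:240,320:560,::-1];cv2.imwrite('pics/s5.png',cv2.resize(s,None,fx=3.3,fy=3.3))"
```

```text
txyz [-0.4172 -0.0373 -0.0023] r [ 0.0038 -0.0017  0.6107] dist 0.419 t 5.65 p [0.4408 0.2648 0.188 ] g 0.402 F [-0.2  1.1 -1.6]
```

View pics/s5.png

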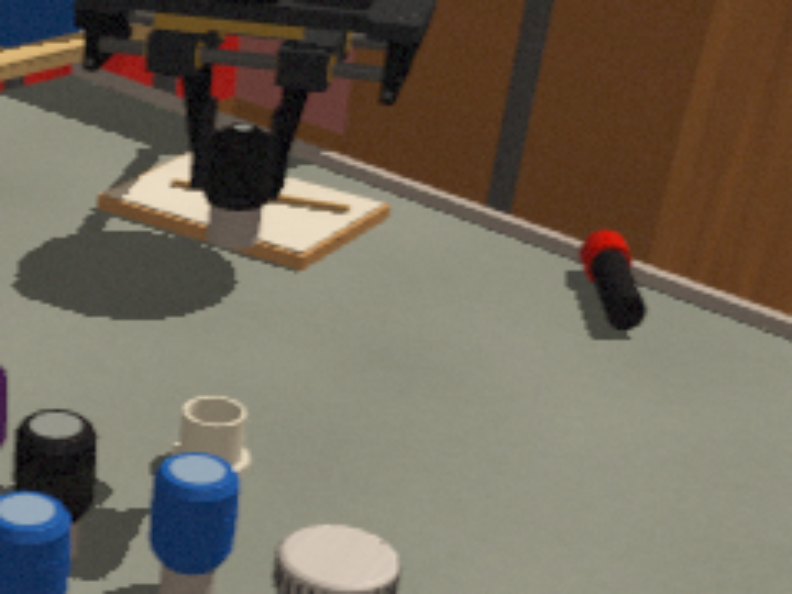

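{"api": "carry_out", "payload": {"commands": [{"tx":-0.02,"ty":-0.002,"tz":0,"rx":0,"ry":0,"rz":0.03,"jaw":0.3},{"tx":-0.06,"ty":-0.005,"tz":0,"rx":0,"ry":0,"rz":0.09,"jaw":0.3},{"tx":-0.11,"ty":-0.01,"tz":0,"rx":0,"ry":0,"rz":0.16,"jaw":0.3},{"tx":-0.16,"ty":-0.014,"tz":0,"rx":0,"ry":0,"rz":0.235,"jaw":0.3},{"tx":-0.21,"ty":-0.019,"tz":0,"rx":0,"ry":0,"rz":0.31,"jaw":0.3},{"tx":-0.26,"ty":-0.023,"tz":0,"rx":0,"ry":0,"rz":0.38,"jaw":0.3},{"tx":-0.31,"ty":-0.028,"tz":0,"rx":0,"ry":0,"rz":0.455,"jaw":0.3},{"tx":-0.36,"ty":-0.032,"tz":0,"rx":0,"ry":0,"rz":0.53,"jaw":0.3},{"tx":-0.395,"ty":-0.035,"tz":0,"rx":0,"ry":0,"rz":0.58,"jaw":0.3},{"tx":-0.412,"ty":-0.037,"tz":0,"rx":0,"ry":0,"rz":0.605,"jaw":0.3},{"tx":-0.418,"ty":-0.037,"tz":0,"rx":0,"ry":0,"rz":0.611,"jaw":0.3},{"tx":-0.418,"ty":-0.037,"tz":0,"rx":0,"ry":0,"rz":0.611,"jaw":0.3}]}}

```text
time: 7.2
position: [0.6229, -0.1122, 0.1851]
tool_rot: [-2.296, -2.143, 0.0]
ft_force: [0.2, 0.5, -2.5]
grip_width: 0.401
```

```bash
python3 -c "
from h import *
plan(.6236,-.113,.040,-4)
i=camera_info('wrist');cv2.imwrite('pics/w6.png',get_image('wrist')[:,:,::-1])
for m in [(.6349,.0567),(.629,-.0274),(.6236,-.112),(.6185,-.197)]: print(proj('wrist',[*m,.005],i).round(1))
"
```

```text
txyz [-0.0008  0.0009  0.1451] r [-0.0011 -0.0007  0.0009] dist 0.145 t 7.2 p [ 0.6229 -0.1122  0.1851] g 0.401 F [ 0.2  0.5 -2.5]
[320.8   6.8]
[320.7 119.6]
[321.1 219.2]
[321.9 307.7]
```

View pics/w6.png

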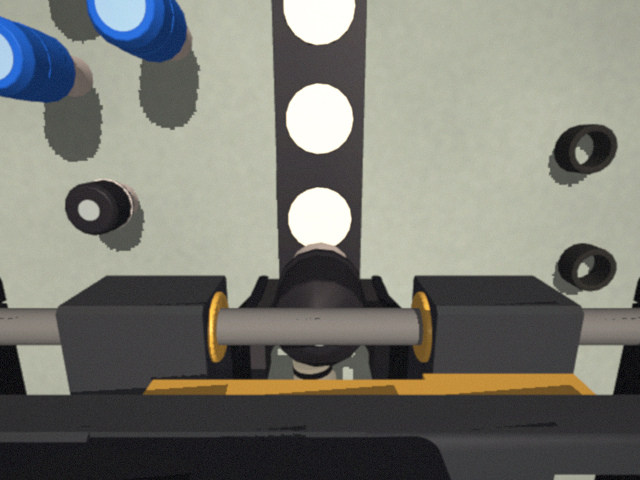

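{"api": "carry_out", "payload": {"commands": [{"tx":-0.001,"ty":0.0005,"tz":0.02,"rx":0,"ry":0,"rz":0,"jaw":0.3},{"tx":-0.001,"ty":0.0005,"tz":0.05,"rx":0,"ry":0,"rz":0,"jaw":0.3},{"tx":-0.001,"ty":0.0005,"tz":0.08,"rx":0,"ry":0,"rz":0,"jaw":0.3},{"tx":-0.001,"ty":0.0005,"tz":0.11,"rx":0,"ry":0,"rz":0,"jaw":0.3},{"tx":-0.001,"ty":0.0005,"tz":0.13,"rx":0,"ry":0,"rz":0,"jaw":0.3},{"tx":-0.001,"ty":0.0005,"tz":0.138,"rx":0,"ry":0,"rz":0,"jaw":0.3},{"tx":-0.001,"ty":0.0005,"tz":0.142,"rx":0,"ry":0,"rz":0,"jaw":0.3},{"tx":-0.001,"ty":0.0005,"tz":0.145,"rx":0,"ry":0,"rz":0,"jaw":0.3},{"tx":-0.001,"ty":0.0005,"tz":0.145,"rx":0,"ry":0,"rz":0,"jaw":0.3},{"tx":-0.001,"ty":0.0005,"tz":0.145,"rx":0,"ry":0,"rz":0,"jaw":0.3}]}}

```text
time: 8.5
position: [0.6241, -0.1143, 0.0412]
tool_rot: [2.297, 2.142, 0.001]
ft_force: [0.7, 0.8, -1.3]
grip_width: 0.409
```

```bash
python3 -c "
from h import *
plan(.6236,-.113,.0375,-4)
s=get_image('side')[180:340,320:480,::-1];cv2.imwrite('pics/s7.png',cv2.resize(s,None,fx=3.5,fy=3.5))
"
```

```text
txyz [ 0.0013 -0.0006  0.0037] r [ 0.0011 -0.0002 -0.0003] dist 0.004 t 8.5 p [ 0.6241 -0.1143  0.0412] g 0.409 F [ 0.7  0.8 -1.3]
```

View pics/s7.png

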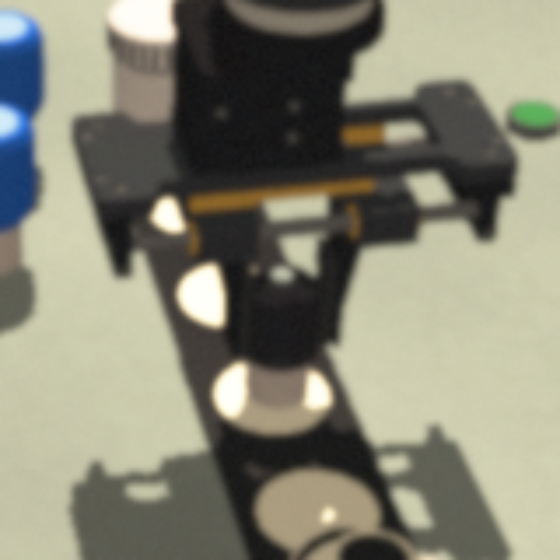

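{"api": "carry_out", "payload": {"commands": [{"tx":0.001,"ty":0,"tz":0.0015,"rx":0,"ry":0,"rz":0,"jaw":0.3},{"tx":0.001,"ty":0,"tz":0.0025,"rx":0,"ry":0,"rz":0,"jaw":0.3},{"tx":0.001,"ty":0,"tz":0.003,"rx":0,"ry":0,"rz":0,"jaw":0.3},{"tx":0.001,"ty":0,"tz":0.003,"rx":0,"ry":0,"rz":0,"jaw":0.3}]}}

```text
time: 9.05
position: [0.6237, -0.1131, 0.0377]
tool_rot: [-2.298, -2.142, -0.0]
ft_force: [-1.2, 0.9, -0.1]
grip_width: 0.41
```

Only about 0.1 mm to go, so I'll release and retreat.

{"api": "carry_out", "payload": {"commands": [{"tx":0,"ty":0,"tz":0.0003,"rx":0,"ry":0,"rz":0,"jaw":0.42},{"tx":0,"ty":0,"tz":0,"rx":0,"ry":0,"rz":0,"jaw":0.5},{"tx":0,"ty":0,"tz":0,"rx":0,"ry":0,"rz":0,"jaw":0.7},{"tx":0,"ty":0,"tz":0,"rx":0,"ry":0,"rz":0,"jaw":1},{"tx":0,"ty":0,"tz":0,"rx":0,"ry":0,"rz":0,"jaw":1},{"tx":0,"ty":0,"tz":-0.02,"rx":0,"ry":0,"rz":0,"jaw":1},{"tx":0,"ty":0,"tz":-0.06,"rx":0,"ry":0,"rz":0,"jaw":1},{"tx":0,"ty":0,"tz":-0.11,"rx":0,"ry":0,"rz":0,"jaw":1},{"tx":0,"ty":0,"tz":-0.15,"rx":0,"ry":0,"rz":0,"jaw":1},{"tx":0,"ty":0,"tz":-0.16,"rx":0,"ry":0,"rz":0,"jaw":1},{"tx":0,"ty":0,"tz":-0.16,"rx":0,"ry":0,"rz":0,"jaw":1}]}}

```text
time: 10.42
position: [0.624, -0.1133, 0.1986]
tool_rot: [2.297, 2.142, 0.002]
ft_force: [-0.1, -0.4, -0.2]
grip_width: 0.999
```

```bash
python3 -c "
from h import *
plan(.449,-.083,.2,-10)
cv2.imwrite('pics/s8.png',get_image('scene')[:,:,::-1])
s=get_image('side')[:,:,::-1];cv2.imwrite('pics/t8.png',cv2.resize(s[220:380,260:460],None,fx=4,fy=3.75))
"
```

```text
txyz [ 0.018  -0.1767 -0.0017] r [ 0.0017 -0.0004  0.1045] dist 0.178 t 10.43 p [ 0.624  -0.1133  0.1986] g 0.999 F [-0.1 -0.4 -0.2]
```

View pics/s8.png

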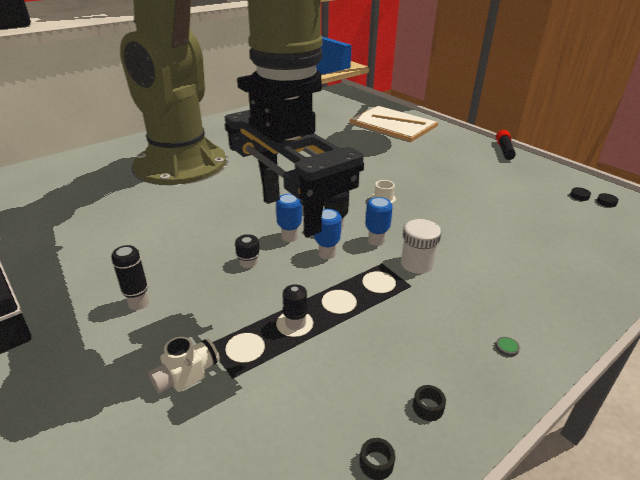

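View pics/t8.png

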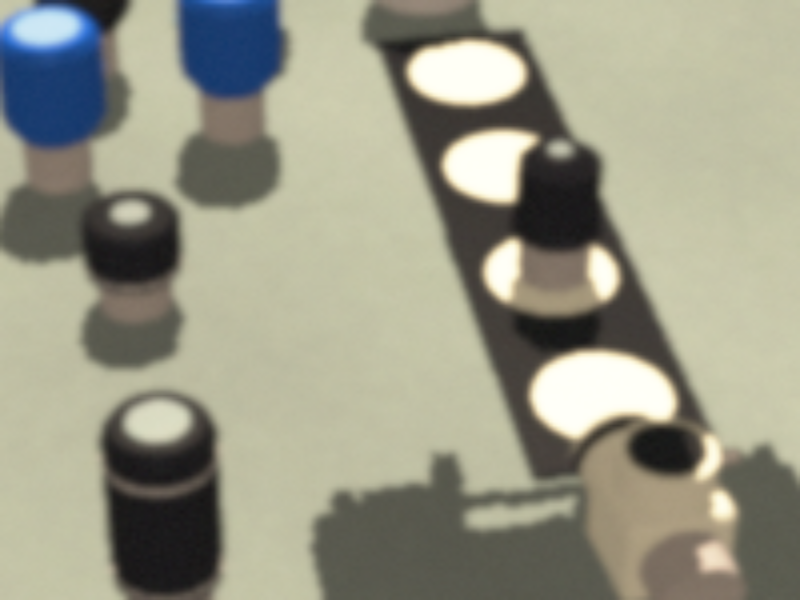

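{"api": "carry_out", "payload": {"commands": [{"tx":0.003,"ty":-0.025,"tz":0,"rx":0,"ry":0,"rz":0.015,"jaw":1},{"tx":0.007,"ty":-0.07,"tz":0,"rx":0,"ry":0,"rz":0.04,"jaw":1},{"tx":0.012,"ty":-0.115,"tz":0.01,"rx":0,"ry":0,"rz":0.07,"jaw":1},{"tx":0.016,"ty":-0.155,"tz":0.03,"rx":0,"ry":0,"rz":0.095,"jaw":1},{"tx":0.018,"ty":-0.173,"tz":0.06,"rx":0,"ry":0,"rz":0.104,"jaw":1},{"tx":0.018,"ty":-0.177,"tz":0.08,"rx":0,"ry":0,"rz":0.104,"jaw":1},{"tx":0.018,"ty":-0.177,"tz":0.085,"rx":0,"ry":0,"rz":0.104,"jaw":1},{"tx":0.018,"ty":-0.177,"tz":0.085,"rx":0,"ry":0,"rz":0.104,"jaw":1}]}}

```text
time: 11.52
position: [0.4483, -0.083, 0.1122]
tool_rot: [-2.406, -2.02, 0.002]
ft_force: [0.1, -0.6, 0.3]
grip_width: 1.001
```

```bash
python3 -c "
from h import *
plan(.449,-.083,.014,-10)
i=camera_info('wrist');cv2.imwrite('pics/w9.png',get_image('wrist')[:,:,::-1])
print(proj('wrist',[.449,-.083,.05],i))
np.save('wi.npy',i,allow_pickle=True)"
```

```text
txyz [0.0002 0.0007 0.0982] r [-0.001   0.0007  0.0004] dist 0.098 t 11.53 p [ 0.4483 -0.083   0.1122] g 1.001 F [ 0.1 -0.6  0.3]
[321.70984302 257.73334753]
```

View pics/w9.png

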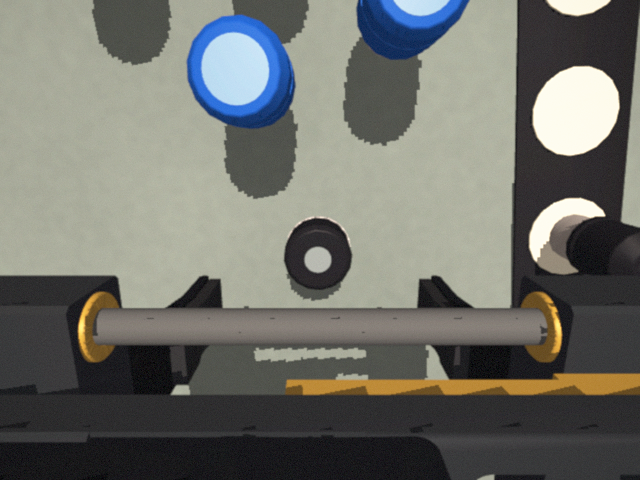

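{"api": "carry_out", "payload": {"commands": [{"tx":-0.0005,"ty":-0.0012,"tz":0.02,"rx":0,"ry":0,"rz":0,"jaw":1},{"tx":-0.0005,"ty":-0.0012,"tz":0.045,"rx":0,"ry":0,"rz":0,"jaw":1},{"tx":-0.0005,"ty":-0.0012,"tz":0.07,"rx":0,"ry":0,"rz":0,"jaw":1},{"tx":-0.0005,"ty":-0.0012,"tz":0.087,"rx":0,"ry":0,"rz":0,"jaw":1},{"tx":-0.0005,"ty":-0.0012,"tz":0.095,"rx":0,"ry":0,"rz":0,"jaw":1},{"tx":-0.0005,"ty":-0.0012,"tz":0.097,"rx":0,"ry":0,"rz":0,"jaw":0.9},{"tx":-0.0005,"ty":-0.0012,"tz":0.097,"rx":0,"ry":0,"rz":0,"jaw":0.7},{"tx":-0.0005,"ty":-0.0012,"tz":0.097,"rx":0,"ry":0,"rz":0,"jaw":0.55},{"tx":-0.0005,"ty":-0.0012,"tz":0.097,"rx":0,"ry":0,"rz":0,"jaw":0.5},{"tx":-0.0005,"ty":-0.0012,"tz":0.097,"rx":0,"ry":0,"rz":0,"jaw":0.45},{"tx":-0.0005,"ty":-0.0012,"tz":0.097,"rx":0,"ry":0,"rz":0,"jaw":0.4},{"tx":-0.0005,"ty":-0.0012,"tz":0.097,"rx":0,"ry":0,"rz":0,"jaw":0.38}]}}

```text
time: 13.08
position: [0.4473, -0.0831, 0.0157]
tool_rot: [2.406, 2.02, 0.001]
ft_force: [-0.3, -0.3, 1.7]
grip_width: 0.476
```

```bash
python3 -c "
from h import *
plan(.449,-.083,.014,-10)
s=get_image('side')[:,:,::-1];cv2.imwrite('pics/t10.png',cv2.resize(s[180:340,200:400],None,fx=4,fy=3.75))
"
```

```text
txyz [0.0004 0.0016 0.0017] r [ 0.0002 -0.0002  0.0006] dist 0.002 t 13.07 p [ 0.4473 -0.0831  0.0157] g 0.476 F [-0.3 -0.3  1.7]
```

View pics/t10.png

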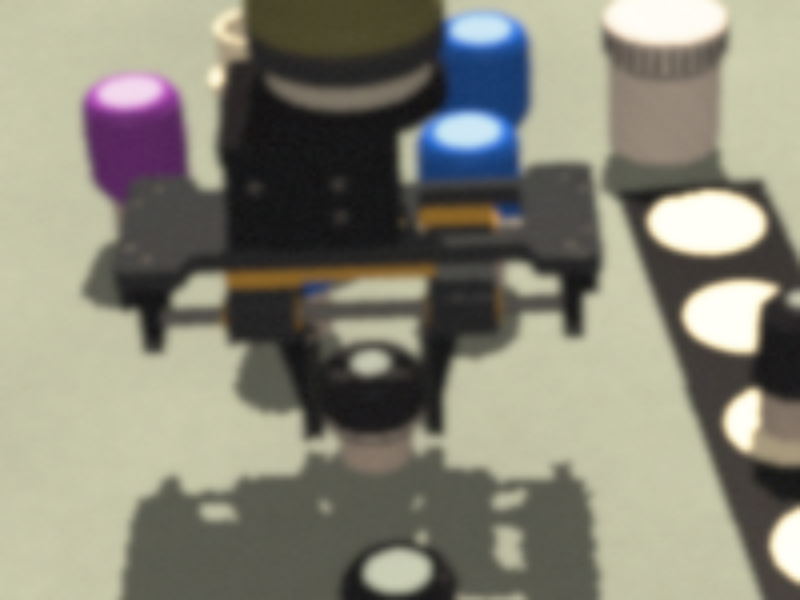

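{"api": "carry_out", "payload": {"commands": [{"tx":0,"ty":0,"tz":-0.005,"rx":0,"ry":0,"rz":0,"jaw":0.38},{"tx":0,"ty":0,"tz":-0.02,"rx":0,"ry":0,"rz":0,"jaw":0.38},{"tx":0,"ty":0,"tz":-0.05,"rx":0,"ry":0,"rz":0,"jaw":0.38},{"tx":0,"ty":0,"tz":-0.09,"rx":0,"ry":0,"rz":0,"jaw":0.38},{"tx":0,"ty":0,"tz":-0.12,"rx":0,"ry":0,"rz":0,"jaw":0.38},{"tx":0,"ty":0,"tz":-0.13,"rx":0,"ry":0,"rz":0,"jaw":0.38},{"tx":0,"ty":0,"tz":-0.13,"rx":0,"ry":0,"rz":0,"jaw":0.38}]}}

```text
time: 14.0
position: [0.4474, -0.0831, 0.1459]
tool_rot: [2.406, 2.02, 0.002]
ft_force: [0.1, 0.3, -1.4]
grip_width: 0.477
```

```bash
python3 -c "
from h import *
plan(.6185,-.197,.145,-4)
"
```

```text
txyz [-0.0825  0.1883  0.001 ] r [ 0.0011 -0.0005 -0.1041] dist 0.206 t 14.0 p [ 0.4474 -0.0831  0.1459] g 0.477 F [ 0.1  0.3 -1.4]
```

{"api": "carry_out", "payload": {"commands": [{"tx":-0.008,"ty":0.018,"tz":0,"rx":0,"ry":0,"rz":-0.01,"jaw":0.38},{"tx":-0.024,"ty":0.055,"tz":0,"rx":0,"ry":0,"rz":-0.03,"jaw":0.38},{"tx":-0.042,"ty":0.096,"tz":0,"rx":0,"ry":0,"rz":-0.05,"jaw":0.38},{"tx":-0.06,"ty":0.137,"tz":0,"rx":0,"ry":0,"rz":-0.075,"jaw":0.38},{"tx":-0.075,"ty":0.172,"tz":0,"rx":0,"ry":0,"rz":-0.095,"jaw":0.38},{"tx":-0.081,"ty":0.185,"tz":0,"rx":0,"ry":0,"rz":-0.104,"jaw":0.38},{"tx":-0.0825,"ty":0.188,"tz":0,"rx":0,"ry":0,"rz":-0.104,"jaw":0.38},{"tx":-0.0825,"ty":0.188,"tz":0.02,"rx":0,"ry":0,"rz":-0.104,"jaw":0.38},{"tx":-0.0825,"ty":0.188,"tz":0.05,"rx":0,"ry":0,"rz":-0.104,"jaw":0.38},{"tx":-0.0825,"ty":0.188,"tz":0.08,"rx":0,"ry":0,"rz":-0.104,"jaw":0.38},{"tx":-0.0825,"ty":0.188,"tz":0.1,"rx":0,"ry":0,"rz":-0.104,"jaw":0.38},{"tx":-0.0825,"ty":0.188,"tz":0.11,"rx":0,"ry":0,"rz":-0.104,"jaw":0.38}]}}

```text
time: 15.5
position: [0.6169, -0.1961, 0.034]
tool_rot: [-2.296, -2.141, 0.001]
ft_force: [-0.0, -0.3, -0.8]
grip_width: 0.475
```

{"api": "carry_out", "payload": {"commands": [{"tx":0,"ty":0,"tz":0.004,"rx":0,"ry":0,"rz":0,"jaw":0.38},{"tx":0,"ty":0,"tz":0.008,"rx":0,"ry":0,"rz":0,"jaw":0.38},{"tx":0,"ty":0,"tz":0.011,"rx":0,"ry":0,"rz":0,"jaw":0.38},{"tx":0,"ty":0,"tz":0.011,"rx":0,"ry":0,"rz":0,"jaw":0.38},{"tx":0,"ty":0,"tz":0.011,"rx":0,"ry":0,"rz":0,"jaw":0.38}]}}

```text
time: 16.12
position: [0.6183, -0.1971, 0.0249]
tool_rot: [2.297, 2.142, 0.001]
ft_force: [1.0, 0.1, -1.5]
grip_width: 0.48
```

```bash
python3 -c "
from h import *
plan(.6185,-.197,.0207,-4)
s=get_image('scene')[:,:,::-1];cv2.imwrite('pics/t11.png',cv2.resize(s[260:420,140:340],None,fx=4,fy=3.75))
"
```

```text
txyz [0.0001 0.0002 0.0042] r [ 0.0006  0.     -0.0002] dist 0.004 t 16.12 p [ 0.6183 -0.1971  0.0249] g 0.48 F [ 1.   0.1 -1.5]
```

View pics/t11.png

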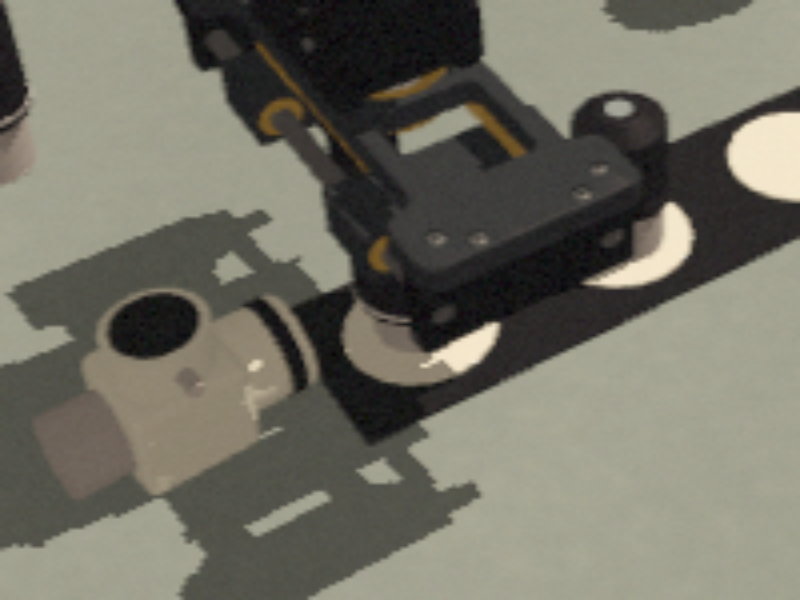

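{"api": "carry_out", "payload": {"commands": [{"tx":0,"ty":0,"tz":0.002,"rx":0,"ry":0,"rz":0,"jaw":0.38},{"tx":0,"ty":0,"tz":0.0035,"rx":0,"ry":0,"rz":0,"jaw":0.38},{"tx":0,"ty":0,"tz":0.0035,"rx":0,"ry":0,"rz":0,"jaw":0.38},{"tx":0,"ty":0,"tz":0.0035,"rx":0,"ry":0,"rz":0,"jaw":0.38}]}}

```text
time: 16.68
position: [0.618, -0.197, 0.021]
tool_rot: [-2.298, -2.142, -0.0]
ft_force: [-0.2, -0.2, -0.7]
grip_width: 0.478
```

{"api": "carry_out", "payload": {"commands": [{"tx":0,"ty":0,"tz":0.0003,"rx":0,"ry":0,"rz":0,"jaw":0.48},{"tx":0,"ty":0,"tz":0,"rx":0,"ry":0,"rz":0,"jaw":0.55},{"tx":0,"ty":0,"tz":0,"rx":0,"ry":0,"rz":0,"jaw":0.75},{"tx":0,"ty":0,"tz":0,"rx":0,"ry":0,"rz":0,"jaw":1},{"tx":0,"ty":0,"tz":0,"rx":0,"ry":0,"rz":0,"jaw":1},{"tx":0,"ty":0,"tz":-0.02,"rx":0,"ry":0,"rz":0,"jaw":1},{"tx":0,"ty":0,"tz":-0.06,"rx":0,"ry":0,"rz":0,"jaw":1},{"tx":0,"ty":0,"tz":-0.11,"rx":0,"ry":0,"rz":0,"jaw":1},{"tx":0,"ty":0,"tz":-0.16,"rx":0,"ry":0,"rz":0,"jaw":1},{"tx":0,"ty":0,"tz":-0.18,"rx":0,"ry":0,"rz":0,"jaw":1},{"tx":0,"ty":0,"tz":-0.18,"rx":0,"ry":0,"rz":0,"jaw":1}]}}

```text
time: 18.05
position: [0.6189, -0.1974, 0.2032]
tool_rot: [2.296, 2.14, 0.004]
ft_force: [-0.3, -0.5, -0.3]
grip_width: 0.994
```

```bash
python3 -c "
from h import *
plan(.4283,-.2786,.2,-33)
s=get_image('scene')[:,:,::-1];cv2.imwrite('pics/t12.png',cv2.resize(s[220:380,100:340],None,fx=3.3,fy=3.3))
"
```

```text
txyz [-0.0943 -0.1844  0.0025] r [ 0.0036 -0.0008  0.5058] dist 0.207 t 18.05 p [ 0.6189 -0.1974  0.2032] g 0.994 F [-0.3 -0.5 -0.3]
```

View pics/t12.png

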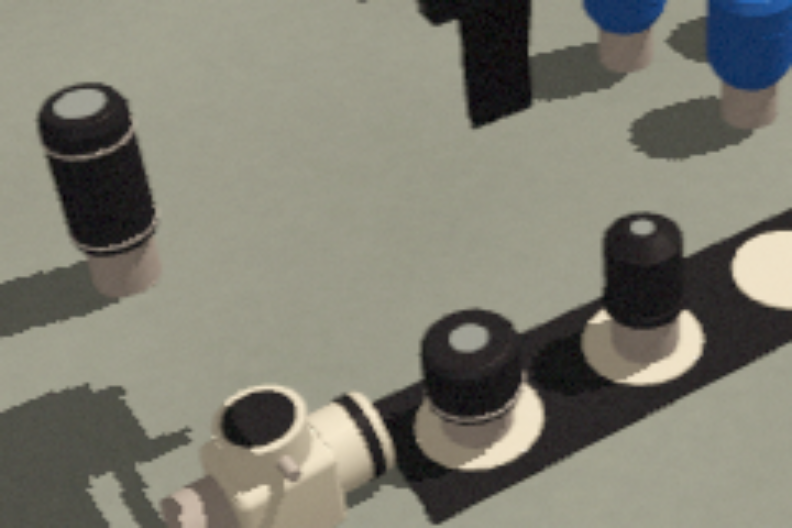

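{"api": "carry_out", "payload": {"commands": [{"tx":-0.009,"ty":-0.018,"tz":0,"rx":0,"ry":0,"rz":0.04,"jaw":1},{"tx":-0.025,"ty":-0.05,"tz":0,"rx":0,"ry":0,"rz":0.13,"jaw":1},{"tx":-0.045,"ty":-0.088,"tz":0,"rx":0,"ry":0,"rz":0.24,"jaw":1},{"tx":-0.065,"ty":-0.125,"tz":0,"rx":0,"ry":0,"rz":0.35,"jaw":1},{"tx":-0.083,"ty":-0.16,"tz":0.01,"rx":0,"ry":0,"rz":0.45,"jaw":1},{"tx":-0.092,"ty":-0.18,"tz":0.02,"rx":0,"ry":0,"rz":0.495,"jaw":1},{"tx":-0.0943,"ty":-0.1844,"tz":0.03,"rx":0,"ry":0,"rz":0.506,"jaw":1},{"tx":-0.0943,"ty":-0.1844,"tz":0.03,"rx":0,"ry":0,"rz":0.506,"jaw":1},{"tx":-0.0943,"ty":-0.1844,"tz":0.03,"rx":0,"ry":0,"rz":0.506,"jaw":1}]}}

```text
time: 19.23
position: [0.4285, -0.2775, 0.1709]
tool_rot: [2.759, 1.502, -0.001]
ft_force: [-0.1, -0.6, -0.2]
grip_width: 1.001
```

```bash
python3 -c "
from h import *
plan(.4283,-.2786,.05,-33)
i=camera_info('wrist');cv2.imwrite('pics/w13.png',get_image('wrist')[:,:,::-1])
print(proj('wrist',[.4283,-.2786,.104],i))"
```

```text
txyz [-0.0009  0.0004  0.1209] r [-0.0002  0.0007  0.0019] dist 0.121 t 19.23 p [ 0.4285 -0.2775  0.1709] g 1.001 F [-0.1 -0.6 -0.2]
[321.15644102 256.87249265]
```

View pics/w13.png

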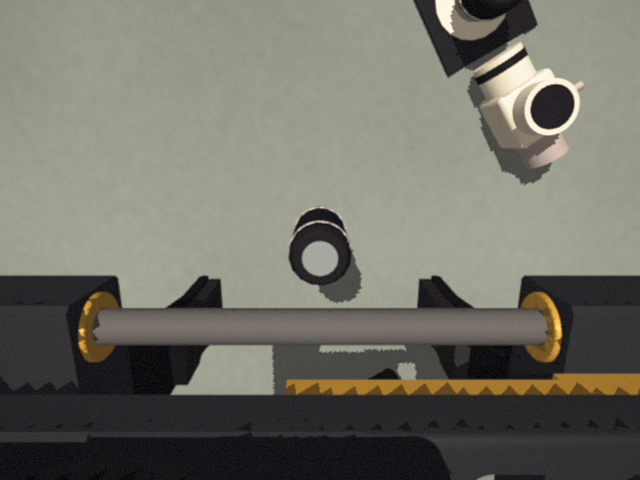

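{"api": "carry_out", "payload": {"commands": [{"tx":-0.001,"ty":0,"tz":0.02,"rx":0,"ry":0,"rz":0,"jaw":1},{"tx":-0.001,"ty":0,"tz":0.05,"rx":0,"ry":0,"rz":0,"jaw":1},{"tx":-0.001,"ty":0,"tz":0.085,"rx":0,"ry":0,"rz":0,"jaw":1},{"tx":-0.001,"ty":0,"tz":0.11,"rx":0,"ry":0,"rz":0,"jaw":1},{"tx":-0.001,"ty":0,"tz":0.12,"rx":0,"ry":0,"rz":0,"jaw":1},{"tx":-0.001,"ty":0,"tz":0.12,"rx":0,"ry":0,"rz":0,"jaw":0.9},{"tx":-0.001,"ty":0,"tz":0.12,"rx":0,"ry":0,"rz":0,"jaw":0.7},{"tx":-0.001,"ty":0,"tz":0.12,"rx":0,"ry":0,"rz":0,"jaw":0.54},{"tx":-0.001,"ty":0,"tz":0.12,"rx":0,"ry":0,"rz":0,"jaw":0.49},{"tx":-0.001,"ty":0,"tz":0.12,"rx":0,"ry":0,"rz":0,"jaw":0.45},{"tx":-0.001,"ty":0,"tz":0.12,"rx":0,"ry":0,"rz":0,"jaw":0.38},{"tx":-0.001,"ty":0,"tz":0.12,"rx":0,"ry":0,"rz":0,"jaw":0.35}], "grip_force": 15}}

```text
time: 20.78
position: [0.4271, -0.279, 0.0512]
tool_rot: [2.761, 1.499, 0.0]
ft_force: [-0.5, -0.2, 1.6]
grip_width: 0.453
```

```bash
python3 -c "
from h import *
plan(.4283,-.2786,.05,-33)
s=get_image('side')[:,:,::-1];cv2.imwrite('pics/t14.png',cv2.resize(s[250:420,200:400],None,fx=3.5,fy=3.5))
"
```

```text
txyz [0.001  0.0008 0.0012] r [ 0.0002 -0.0002 -0.0001] dist 0.002 t 20.77 p [ 0.4271 -0.279   0.0512] g 0.453 F [-0.5 -0.2  1.6]
```

View pics/t14.png

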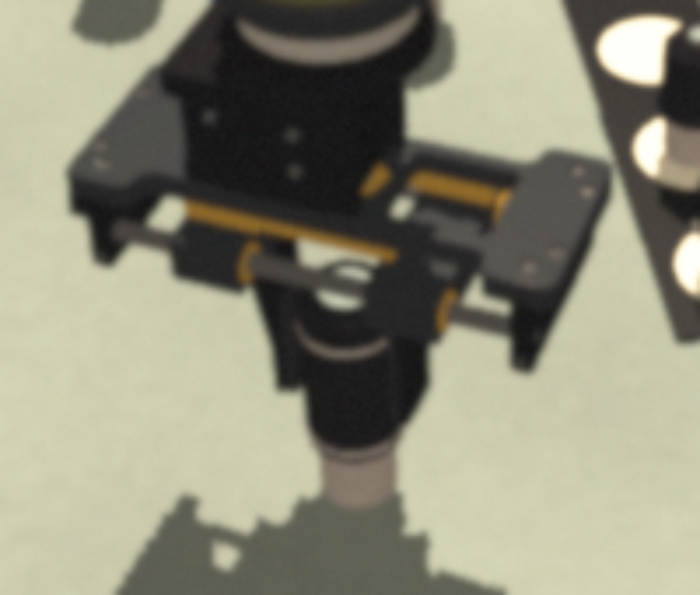

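{"api": "carry_out", "payload": {"commands": [{"tx":0,"ty":0,"tz":-0.005,"rx":0,"ry":0,"rz":0,"jaw":0.35},{"tx":0,"ty":0,"tz":-0.02,"rx":0,"ry":0,"rz":0,"jaw":0.35},{"tx":0,"ty":0,"tz":-0.05,"rx":0,"ry":0,"rz":0,"jaw":0.35},{"tx":0,"ty":0,"tz":-0.09,"rx":0,"ry":0,"rz":0,"jaw":0.35},{"tx":0,"ty":0,"tz":-0.12,"rx":0,"ry":0,"rz":0,"jaw":0.35},{"tx":0,"ty":0,"tz":-0.13,"rx":0,"ry":0,"rz":0,"jaw":0.35},{"tx":0,"ty":0,"tz":-0.13,"rx":0,"ry":0,"rz":0,"jaw":0.35}]}}

```text
time: 21.7
position: [0.4271, -0.279, 0.1813]
tool_rot: [2.761, 1.499, 0.002]
ft_force: [-0.3, 0.6, -2.3]
grip_width: 0.458
```

```bash
python3 -c "
from h import *
plan(.6349,.0557,.18,-4)
"
```

```text
txyz [ 0.3939 -0.0079  0.0016] r [ 0.0009 -0.0006 -0.506 ] dist 0.394 t 21.7 p [ 0.4271 -0.279   0.1813] g 0.458 F [-0.3  0.6 -2.3]
```

{"api": "carry_out", "payload": {"commands": [{"tx":0.02,"ty":0,"tz":0,"rx":0,"ry":0,"rz":-0.03,"jaw":0.35},{"tx":0.06,"ty":-0.001,"tz":0,"rx":0,"ry":0,"rz":-0.08,"jaw":0.35},{"tx":0.105,"ty":-0.002,"tz":0,"rx":0,"ry":0,"rz":-0.14,"jaw":0.35},{"tx":0.15,"ty":-0.003,"tz":0,"rx":0,"ry":0,"rz":-0.2,"jaw":0.35},{"tx":0.2,"ty":-0.004,"tz":0,"rx":0,"ry":0,"rz":-0.26,"jaw":0.35},{"tx":0.25,"ty":-0.005,"tz":0,"rx":0,"ry":0,"rz":-0.32,"jaw":0.35},{"tx":0.3,"ty":-0.006,"tz":0,"rx":0,"ry":0,"rz":-0.39,"jaw":0.35},{"tx":0.345,"ty":-0.007,"tz":0,"rx":0,"ry":0,"rz":-0.45,"jaw":0.35},{"tx":0.378,"ty":-0.008,"tz":0,"rx":0,"ry":0,"rz":-0.49,"jaw":0.35},{"tx":0.39,"ty":-0.008,"tz":0,"rx":0,"ry":0,"rz":-0.503,"jaw":0.35},{"tx":0.394,"ty":-0.008,"tz":0,"rx":0,"ry":0,"rz":-0.506,"jaw":0.35},{"tx":0.394,"ty":-0.008,"tz":0,"rx":0,"ry":0,"rz":-0.506,"jaw":0.35}]}}

```text
time: 23.2
position: [0.6343, 0.0544, 0.1808]
tool_rot: [-2.3, -2.14, 0.002]
ft_force: [0.3, -0.6, -2.0]
grip_width: 0.451
```

```bash
python3 -c "
from h import *
plan(.6349,.0557,.0562,-4)
s=get_image('side')[:,:,::-1];cv2.imwrite('pics/t15.png',cv2.resize(s[120:320,270:470],None,fx=3,fy=3))
"
```

```text
txyz [0.0014 0.0006 0.1246] r [-0.0008  0.0007 -0.002 ] dist 0.125 t 23.2 p [0.6343 0.0544 0.1808] g 0.451 F [ 0.3 -0.6 -2. ]
```

View pics/t15.png

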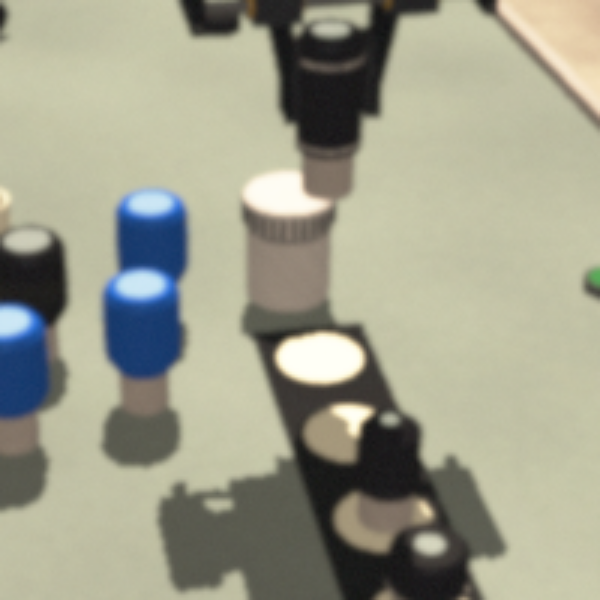

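{"api": "carry_out", "payload": {"commands": [{"tx":0.0007,"ty":0,"tz":0.02,"rx":0,"ry":0,"rz":0,"jaw":0.35},{"tx":0.0007,"ty":0,"tz":0.05,"rx":0,"ry":0,"rz":0,"jaw":0.35},{"tx":0.0007,"ty":0,"tz":0.08,"rx":0,"ry":0,"rz":0,"jaw":0.35},{"tx":0.0007,"ty":0,"tz":0.1,"rx":0,"ry":0,"rz":0,"jaw":0.35},{"tx":0.0007,"ty":0,"tz":0.112,"rx":0,"ry":0,"rz":0,"jaw":0.35},{"tx":0.0007,"ty":0,"tz":0.118,"rx":0,"ry":0,"rz":0,"jaw":0.35},{"tx":0.0007,"ty":0,"tz":0.121,"rx":0,"ry":0,"rz":0,"jaw":0.35},{"tx":0.0007,"ty":0,"tz":0.121,"rx":0,"ry":0,"rz":0,"jaw":0.35},{"tx":0.0007,"ty":0,"tz":0.121,"rx":0,"ry":0,"rz":0,"jaw":0.35}]}}

```text
time: 24.38
position: [0.6354, 0.0566, 0.0608]
tool_rot: [2.297, 2.142, 0.002]
ft_force: [0.4, 0.6, -2.1]
grip_width: 0.453
```

```bash
python3 -c "
from h import *
plan(.6349,.0557,.0562,-4)
"
```

```text
txyz [-0.0009 -0.0005  0.0046] r [ 0.0013 -0.0004 -0.0002] dist 0.005 t 24.38 p [0.6354 0.0566 0.0608] g 0.453 F [ 0.4  0.6 -2.1]
```

{"api": "carry_out", "payload": {"commands": [{"tx":-0.0005,"ty":0,"tz":0.002,"rx":0,"ry":0,"rz":0,"jaw":0.35},{"tx":-0.0005,"ty":0,"tz":0.004,"rx":0,"ry":0,"rz":0,"jaw":0.35},{"tx":-0.0005,"ty":0,"tz":0.004,"rx":0,"ry":0,"rz":0,"jaw":0.35},{"tx":-0.0005,"ty":0,"tz":0.004,"rx":0,"ry":0,"rz":0,"jaw":0.35}]}}

```text
time: 24.88
position: [0.6351, 0.056, 0.0562]
tool_rot: [2.298, 2.142, 0.001]
ft_force: [0.1, -1.0, -1.2]
grip_width: 0.45
```

{"api": "carry_out", "payload": {"commands": [{"tx":0,"ty":0,"tz":0.0005,"rx":0,"ry":0,"rz":0,"jaw":0.46},{"tx":0,"ty":0,"tz":0,"rx":0,"ry":0,"rz":0,"jaw":0.53},{"tx":0,"ty":0,"tz":0,"rx":0,"ry":0,"rz":0,"jaw":0.75},{"tx":0,"ty":0,"tz":0,"rx":0,"ry":0,"rz":0,"jaw":1},{"tx":0,"ty":0,"tz":0,"rx":0,"ry":0,"rz":0,"jaw":1},{"tx":0,"ty":0,"tz":-0.02,"rx":0,"ry":0,"rz":0,"jaw":1},{"tx":0,"ty":0,"tz":-0.06,"rx":0,"ry":0,"rz":0,"jaw":1},{"tx":0,"ty":0,"tz":-0.11,"rx":0,"ry":0,"rz":0,"jaw":1},{"tx":0,"ty":0,"tz":-0.14,"rx":0,"ry":0,"rz":0,"jaw":1},{"tx":0,"ty":0,"tz":-0.15,"rx":0,"ry":0,"rz":0,"jaw":1},{"tx":0,"ty":0,"tz":-0.15,"rx":0,"ry":0,"rz":0,"jaw":1}]}}

```text
time: 26.25
position: [0.635, 0.056, 0.2067]
tool_rot: [2.298, 2.142, 0.002]
ft_force: [-0.3, 0.3, -0.5]
grip_width: 1.001
```

```bash
python3 -c "
from h import *
plan(.4575,.113,.17,46.5)
plan(.4575,.113,.17,-78)
s=get_image('scene')[:,:,::-1];cv2.imwrite('pics/t16.png',cv2.resize(s[140:380,140:480],None,fx=2.3,fy=2.3))
"
```

```text
txyz [ 0.0444 -0.1811  0.0365] r [ 0.0011 -0.     -0.8816] dist 0.19 t 26.25 p [0.635  0.056  0.2067] g 1.001 F [-0.3  0.3 -0.5]
txyz [ 0.0444 -0.1811  0.0365] r [ 5.0000e-04 -1.1000e-03  1.2913e+00] dist 0.19 t 26.25 p [0.635  0.056  0.2067] g 1.001 F [-0.3  0.3 -0.5]
```

View pics/t16.png

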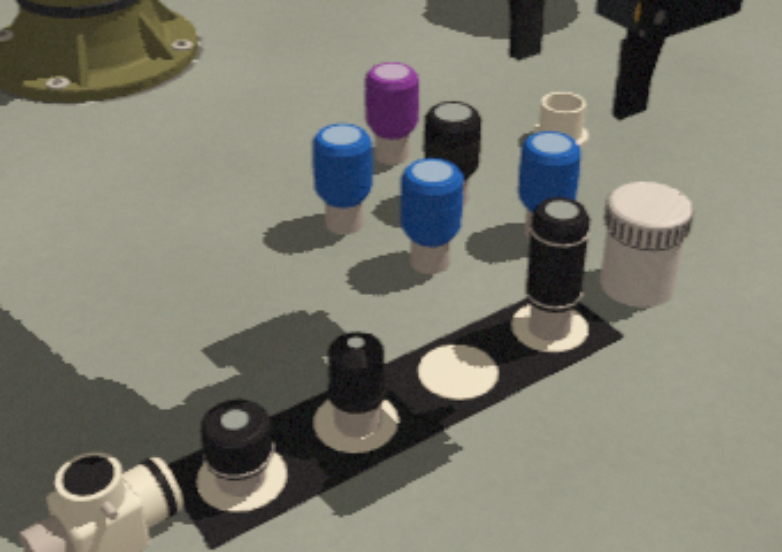

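{"api": "carry_out", "payload": {"commands": [{"tx":0.004,"ty":-0.017,"tz":0,"rx":0,"ry":0,"rz":-0.07,"jaw":1},{"tx":0.011,"ty":-0.045,"tz":0,"rx":0,"ry":0,"rz":-0.2,"jaw":1},{"tx":0.019,"ty":-0.078,"tz":0,"rx":0,"ry":0,"rz":-0.36,"jaw":1},{"tx":0.027,"ty":-0.11,"tz":0,"rx":0,"ry":0,"rz":-0.52,"jaw":1},{"tx":0.035,"ty":-0.142,"tz":0.005,"rx":0,"ry":0,"rz":-0.68,"jaw":1},{"tx":0.041,"ty":-0.167,"tz":0.015,"rx":0,"ry":0,"rz":-0.81,"jaw":1},{"tx":0.0438,"ty":-0.1785,"tz":0.025,"rx":0,"ry":0,"rz":-0.87,"jaw":1},{"tx":0.0444,"ty":-0.181,"tz":0.036,"rx":0,"ry":0,"rz":-0.8816,"jaw":1},{"tx":0.0444,"ty":-0.181,"tz":0.036,"rx":0,"ry":0,"rz":-0.8816,"jaw":1},{"tx":0.0444,"ty":-0.181,"tz":0.036,"rx":0,"ry":0,"rz":-0.8816,"jaw":1},{"tx":0.0444,"ty":-0.181,"tz":0.036,"rx":0,"ry":0,"rz":-0.8816,"jaw":1}]}}

```text
time: 27.68
position: [0.4581, 0.1127, 0.1703]
tool_rot: [1.165, 2.917, 0.0]
ft_force: [-0.1, 0.2, 0.3]
grip_width: 0.998
```

```bash
python3 -c "
from h import *
plan(.4575,.113,.042,46.5)
i=camera_info('wrist');cv2.imwrite('pics/w17.png',get_image('wrist')[:,:,::-1])
print(proj('wrist',[.4575,.113,.086],i))
s=get_image('side')[:,:,::-1];cv2.imwrite('pics/t17.png',cv2.resize(s[100:340,180:460],None,fx=2.5,fy=2.5))"
```

```text
txyz [ 0.0007 -0.0003  0.1283] r [ 0.0004  0.0005 -0.0009] dist 0.128 t 27.68 p [0.4581 0.1127 0.1703] g 0.998 F [-0.1  0.2  0.3]
[319.52806128 247.85988267]
```

View pics/w17.png

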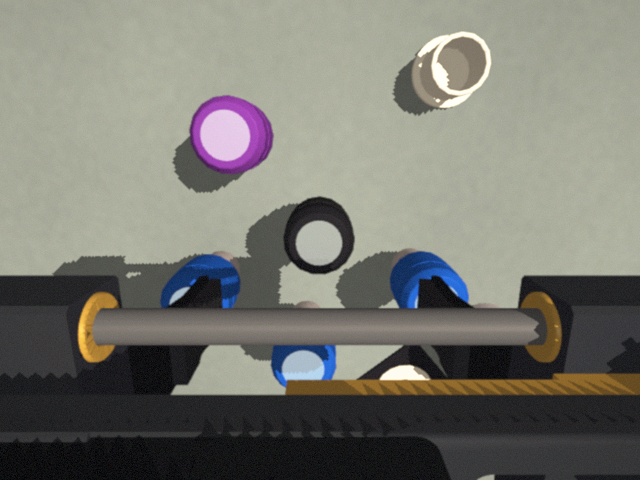

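View pics/t17.png

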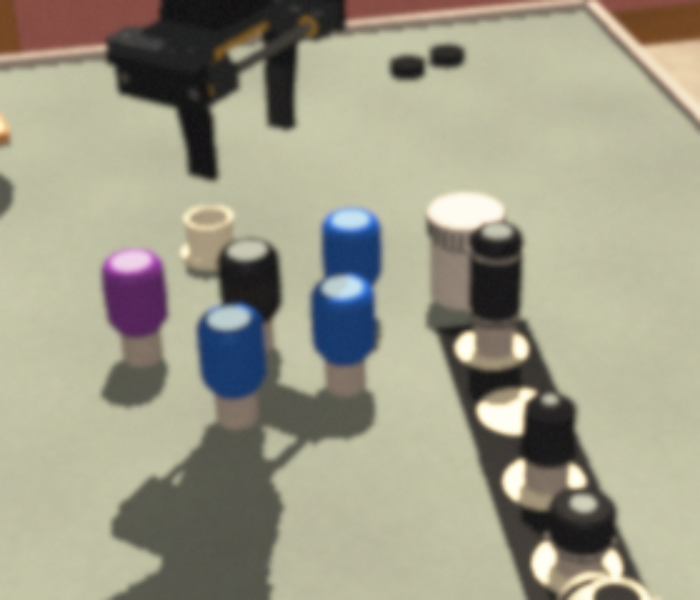

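{"api": "carry_out", "payload": {"commands": [{"tx":0.0025,"ty":-0.0005,"tz":0.02,"rx":0,"ry":0,"rz":0,"jaw":0.85},{"tx":0.0025,"ty":-0.0005,"tz":0.045,"rx":0,"ry":0,"rz":0,"jaw":0.85},{"tx":0.0025,"ty":-0.0005,"tz":0.065,"rx":0,"ry":0,"rz":0,"jaw":0.85},{"tx":0.0025,"ty":-0.0005,"tz":0.085,"rx":0,"ry":0,"rz":0,"jaw":0.85},{"tx":0.0025,"ty":-0.0005,"tz":0.105,"rx":0,"ry":0,"rz":0,"jaw":0.85},{"tx":0.0025,"ty":-0.0005,"tz":0.12,"rx":0,"ry":0,"rz":0,"jaw":0.85},{"tx":0.0025,"ty":-0.0005,"tz":0.128,"rx":0,"ry":0,"rz":0,"jaw":0.85},{"tx":0.0025,"ty":-0.0005,"tz":0.128,"rx":0,"ry":0,"rz":0,"jaw":0.85},{"tx":0.0025,"ty":-0.0005,"tz":0.128,"rx":0,"ry":0,"rz":0,"jaw":0.85}]}}

```text
time: 28.9
position: [0.4559, 0.1145, 0.0427]
tool_rot: [1.164, 2.917, 0.001]
ft_force: [0.4, 1.0, -0.3]
grip_width: 0.853
```

```bash
python3 -c "
from h import *
plan(.4575,.1145,.042,46.5)
i=camera_info('wrist');cv2.imwrite('pics/w18.png',get_image('wrist')[:,:,::-1])
s=get_image('side')[:,:,::-1];cv2.imwrite('pics/t18.png',cv2.resize(s[140:300,200:400],None,fx=3.5,fy=3.5))"
```

```text
txyz [-0.0012  0.0011  0.0007] r [ 0.0012  0.0005 -0.    ] dist 0.002 t 28.9 p [0.4559 0.1145 0.0427] g 0.853 F [ 0.4  1.  -0.3]
```

View pics/w18.png

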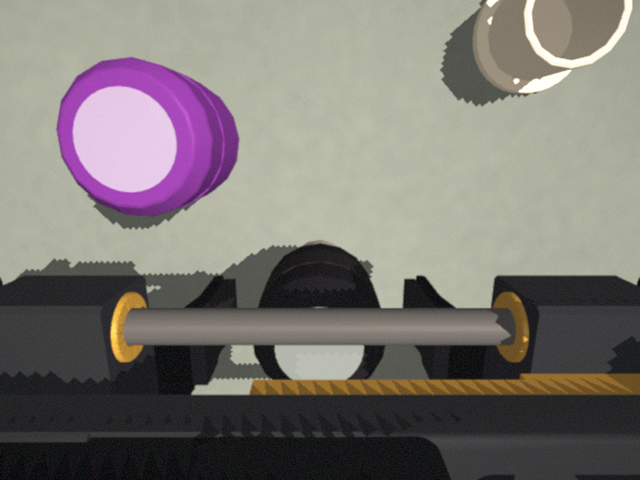

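View pics/t18.png

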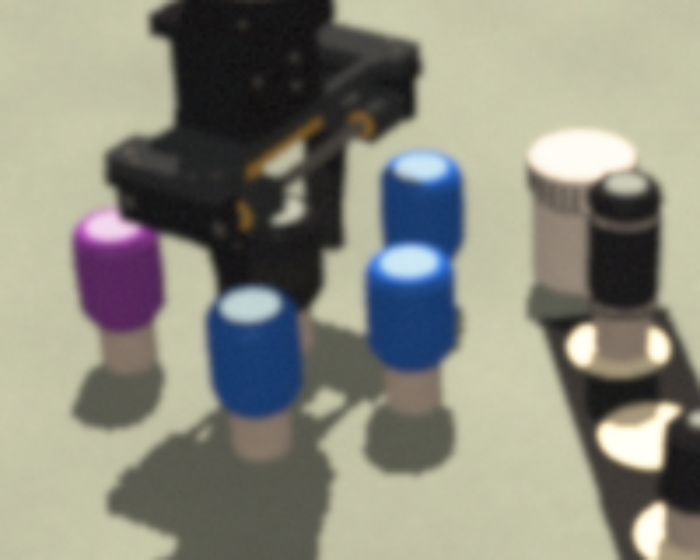

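{"api": "carry_out", "payload": {"commands": [{"tx":-0.0005,"ty":0,"tz":0,"rx":0,"ry":0,"rz":0,"jaw":0.75},{"tx":-0.0005,"ty":0,"tz":0,"rx":0,"ry":0,"rz":0,"jaw":0.65},{"tx":-0.0005,"ty":0,"tz":0,"rx":0,"ry":0,"rz":0,"jaw":0.6},{"tx":-0.0005,"ty":0,"tz":0,"rx":0,"ry":0,"rz":0,"jaw":0.57},{"tx":-0.0005,"ty":0,"tz":0,"rx":0,"ry":0,"rz":0,"jaw":0.54},{"tx":-0.0005,"ty":0,"tz":0,"rx":0,"ry":0,"rz":0,"jaw":0.5},{"tx":-0.0005,"ty":0,"tz":0,"rx":0,"ry":0,"rz":0,"jaw":0.45},{"tx":-0.0005,"ty":0,"tz":0,"rx":0,"ry":0,"rz":0,"jaw":0.45}]}}

```text
time: 30.0
position: [0.4558, 0.1141, 0.0421]
tool_rot: [1.164, 2.918, 0.001]
ft_force: [1.2, 1.1, 0.2]
grip_width: 0.545
```

{"api": "carry_out", "payload": {"commands": [{"tx":0,"ty":0,"tz":-0.003,"rx":0,"ry":0,"rz":0,"jaw":0.45},{"tx":0,"ty":0,"tz":-0.01,"rx":0,"ry":0,"rz":0,"jaw":0.45},{"tx":0,"ty":0,"tz":-0.025,"rx":0,"ry":0,"rz":0,"jaw":0.45},{"tx":0,"ty":0,"tz":-0.045,"rx":0,"ry":0,"rz":0,"jaw":0.45},{"tx":0,"ty":0,"tz":-0.07,"rx":0,"ry":0,"rz":0,"jaw":0.45},{"tx":0,"ty":0,"tz":-0.1,"rx":0,"ry":0,"rz":0,"jaw":0.45},{"tx":0,"ty":0,"tz":-0.13,"rx":0,"ry":0,"rz":0,"jaw":0.45},{"tx":0,"ty":0,"tz":-0.15,"rx":0,"ry":0,"rz":0,"jaw":0.45},{"tx":0,"ty":0,"tz":-0.155,"rx":0,"ry":0,"rz":0,"jaw":0.45},{"tx":0,"ty":0,"tz":-0.155,"rx":0,"ry":0,"rz":0,"jaw":0.45}]}}

```text
time: 31.25
position: [0.4555, 0.1139, 0.1972]
tool_rot: [1.164, 2.918, 0.001]
ft_force: [0.3, 0.1, -1.8]
grip_width: 0.548
```

```bash
python3 -c "
from h import *
plan(.629,-.0274,.197,-4)
s=get_image('side')[:,:,::-1];cv2.imwrite('pics/t19.png',cv2.resize(s[60:340,180:460],None,fx=2.1,fy=2.1))"
```

```text
txyz [-2.231e-01  1.690e-02  2.000e-04] r [ 4.000e-04 -1.000e-04  8.814e-01] dist 0.224 t 31.25 p [0.4555 0.1139 0.1972] g 0.548 F [ 0.3  0.1 -1.8]
```

View pics/t19.png

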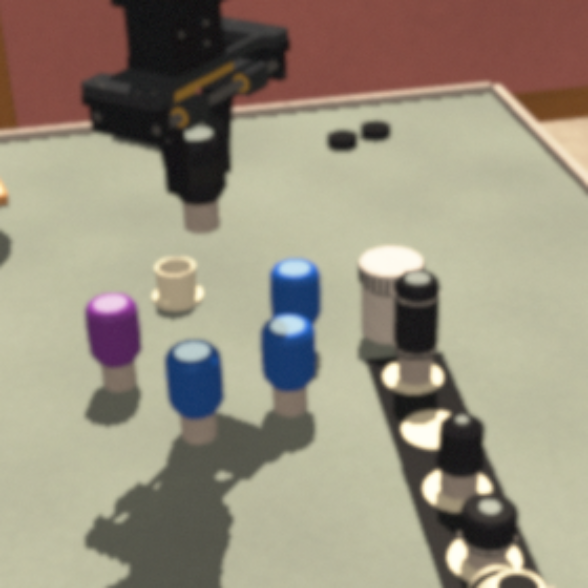

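{"api": "carry_out", "payload": {"commands": [{"tx":-0.015,"ty":0.001,"tz":0,"rx":0,"ry":0,"rz":0.05,"jaw":0.45},{"tx":-0.042,"ty":0.003,"tz":0,"rx":0,"ry":0,"rz":0.16,"jaw":0.45},{"tx":-0.077,"ty":0.006,"tz":0,"rx":0,"ry":0,"rz":0.3,"jaw":0.45},{"tx":-0.112,"ty":0.0085,"tz":0,"rx":0,"ry":0,"rz":0.44,"jaw":0.45},{"tx":-0.147,"ty":0.011,"tz":0,"rx":0,"ry":0,"rz":0.58,"jaw":0.45},{"tx":-0.182,"ty":0.014,"tz":0,"rx":0,"ry":0,"rz":0.72,"jaw":0.45},{"tx":-0.208,"ty":0.016,"tz":0,"rx":0,"ry":0,"rz":0.82,"jaw":0.45},{"tx":-0.22,"ty":0.017,"tz":0,"rx":0,"ry":0,"rz":0.87,"jaw":0.45},{"tx":-0.223,"ty":0.017,"tz":0,"rx":0,"ry":0,"rz":0.8815,"jaw":0.45},{"tx":-0.223,"ty":0.017,"tz":0,"rx":0,"ry":0,"rz":0.8815,"jaw":0.45},{"tx":-0.223,"ty":0.017,"tz":0,"rx":0,"ry":0,"rz":0.8815,"jaw":0.45}]}}

```text
time: 32.67
position: [0.6286, -0.0262, 0.1972]
tool_rot: [-2.295, -2.144, -0.001]
ft_force: [0.7, 0.4, -2.3]
grip_width: 0.542
```

```bash
python3 -c "
from h import *
plan(.629,-.0274,.047,-4)
i=camera_info('wrist');cv2.imwrite('pics/w20.png',get_image('wrist')[:,:,::-1])
for m in [(.6349,.0567,.109),(.6349,.0567,.005),(.629,-.0274,.005)]: print(proj('wrist',m,i))"
```

```text
txyz [-0.0013  0.0005  0.1502] r [-0.0002 -0.0009  0.0016] dist 0.15 t 32.67 p [ 0.6286 -0.0262  0.1972] g 0.542 F [ 0.7  0.4 -2.3]
[321.38284077 115.26673189]
[320.79499315 122.6180851 ]
[320.59954948 218.17148112]
```

View pics/w20.png

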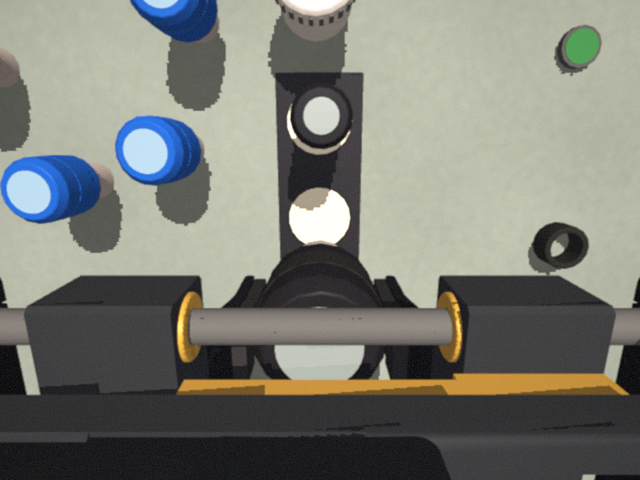

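{"api": "carry_out", "payload": {"commands": [{"tx":-0.0007,"ty":0,"tz":0.02,"rx":0,"ry":0,"rz":0,"jaw":0.45},{"tx":-0.0007,"ty":0,"tz":0.05,"rx":0,"ry":0,"rz":0,"jaw":0.45},{"tx":-0.0007,"ty":0,"tz":0.085,"rx":0,"ry":0,"rz":0,"jaw":0.45},{"tx":-0.0007,"ty":0,"tz":0.115,"rx":0,"ry":0,"rz":0,"jaw":0.45},{"tx":-0.0007,"ty":0,"tz":0.133,"rx":0,"ry":0,"rz":0,"jaw":0.45},{"tx":-0.0007,"ty":0,"tz":0.142,"rx":0,"ry":0,"rz":0,"jaw":0.45},{"tx":-0.0007,"ty":0,"tz":0.146,"rx":0,"ry":0,"rz":0,"jaw":0.45},{"tx":-0.0007,"ty":0,"tz":0.146,"rx":0,"ry":0,"rz":0,"jaw":0.45},{"tx":-0.0007,"ty":0,"tz":0.146,"rx":0,"ry":0,"rz":0,"jaw":0.45}]}}

```text
time: 33.85
position: [0.6298, -0.0279, 0.0521]
tool_rot: [2.297, 2.142, 0.002]
ft_force: [0.6, 0.5, -2.8]
grip_width: 0.544
```

```bash
python3 -c "
from h import *
plan(.629,-.0274,.047,-4)
"
```

```text
txyz [ 0.0005 -0.0008  0.0051] r [ 0.0018 -0.0004 -0.0001] dist 0.005 t 33.85 p [ 0.6298 -0.0279  0.0521] g 0.544 F [ 0.6  0.5 -2.8]
```

{"api": "carry_out", "payload": {"commands": [{"tx":0,"ty":0,"tz":0.002,"rx":0,"ry":0,"rz":0,"jaw":0.45},{"tx":0,"ty":0,"tz":0.004,"rx":0,"ry":0,"rz":0,"jaw":0.45},{"tx":0,"ty":0,"tz":0.004,"rx":0,"ry":0,"rz":0,"jaw":0.45},{"tx":0,"ty":0,"tz":0.004,"rx":0,"ry":0,"rz":0,"jaw":0.45},{"tx":0,"ty":0,"tz":0.004,"rx":0,"ry":0,"rz":0,"jaw":0.45}]}}

```text
time: 34.48
position: [0.6292, -0.0278, 0.0472]
tool_rot: [2.297, 2.142, 0.001]
ft_force: [1.1, 0.0, -1.9]
grip_width: 0.544
```

{"api": "carry_out", "payload": {"commands": [{"tx":0,"ty":0,"tz":0.0005,"rx":0,"ry":0,"rz":0,"jaw":0.55},{"tx":0,"ty":0,"tz":0.0003,"rx":0,"ry":0,"rz":0,"jaw":0.62},{"tx":0,"ty":0,"tz":0,"rx":0,"ry":0,"rz":0,"jaw":0.8},{"tx":0,"ty":0,"tz":0,"rx":0,"ry":0,"rz":0,"jaw":1},{"tx":0,"ty":0,"tz":0,"rx":0,"ry":0,"rz":0,"jaw":1},{"tx":0,"ty":0,"tz":-0.02,"rx":0,"ry":0,"rz":0,"jaw":1},{"tx":0,"ty":0,"tz":-0.06,"rx":0,"ry":0,"rz":0,"jaw":1},{"tx":0,"ty":0,"tz":-0.11,"rx":0,"ry":0,"rz":0,"jaw":1},{"tx":0,"ty":0,"tz":-0.16,"rx":0,"ry":0,"rz":0,"jaw":1},{"tx":0,"ty":0,"tz":-0.18,"rx":0,"ry":0,"rz":0,"jaw":1},{"tx":0,"ty":-0.04,"tz":-0.18,"rx":0,"ry":0,"rz":0,"jaw":1},{"tx":0,"ty":-0.1,"tz":-0.18,"rx":0,"ry":0,"rz":0,"jaw":1}]}}

```text
time: 35.98
position: [0.5288, -0.0212, 0.2271]
tool_rot: [2.297, 2.141, -0.002]
ft_force: [-0.5, 0.2, 0.7]
grip_width: 0.996
```

{"api": "carry_out", "payload": {"commands": [{"tx":0,"ty":-0.02,"tz":0,"rx":0,"ry":0,"rz":0,"jaw":1},{"tx":0,"ty":-0.03,"tz":0,"rx":0,"ry":0,"rz":0,"jaw":1},{"tx":0,"ty":-0.03,"tz":0,"rx":0,"ry":0,"rz":0,"jaw":1},{"tx":0,"ty":-0.03,"tz":0,"rx":0,"ry":0,"rz":0,"jaw":1}]}}

```text
time: 36.48
position: [0.5002, -0.019, 0.2272]
tool_rot: [2.297, 2.142, -0.0]
ft_force: [-0.2, 0.5, 0.1]
grip_width: 0.998
```

Run:
```python
from h import *
plan(.5,0,.2,-4)
a=get_image('scene')[:,:,::-1].copy();b=get_image('side')[:,:,::-1].copy()
for n,im in(('scene',a),('side',b)):
    hsv=cv2.cvtColor(im,cv2.COLOR_BGR2HSV)
    for nm,m,h in(('tall',(.6345,.0567),.109),('wide',(.629,-.0274),.091),('ortho',(.6236,-.112),.073),('short',(.6185,-.197),.055),):
        p=proj(n,[*m,h]);x,y=p.round().astype(int);w=hsv[y-8:y+9,x-8:x+9];g=im[y-8:y+9,x-8:x+9].mean(axis=2)
        k,l,s,c=cv2.connectedComponentsWithStats((g>110).astype(np.uint8))
        if k>1:
            for j in range(1,k):
                if s[j,4]>3:
                    q=c[j]+(x-8,y-8);print(n,nm,s[j,4],'pred',p.round(1),'lens',q.round(1),'off mm',((ray(n,q,h)[:2]-m)*1e3).round(1))
cv2.imwrite('pics/a21.png',cv2.resize(a[140:380,140:480],None,fx=2.3,fy=2.3))
cv2.imwrite('pics/b21.png',cv2.resize(b[140:380,200:480],None,fx=2.5,fy=2.5))
```

```text
txyz [ 0.0189 -0.0015  0.0272] r [ 0.0006  0.0006 -0.0004] dist 0.033 t 36.48 p [ 0.5002 -0.019   0.2272] g 0.998 F [-0.2  0.5  0.1]
scene tall 7 pred [383.1 230.7] lens [390.7 225.1] off mm [-3.6 20.8]
scene tall 83 pred [383.1 230.7] lens [383.8 230.9] off mm [1.1 0.4]
scene wide 12 pred [340.  258.4] lens [337.2 250.2] off mm [-18.2  10.3]
scene wide 174 pred [340.  258.4] lens [340.4 258.4] off mm [0.3 0.5]
scene ortho 70 pred [292.9 288.8] lens [292.2 282.7] off mm [-11.4   7.2]
scene ortho 24 pred [292.9 288.8] lens [294.  288.5] off mm [0.5 1.6]
scene short 74 pred [241.4 322.1] lens [241.6 321.8] off mm [-0.4  0.5]
side tall 172 pred [377.9 192.2] lens [378.  188.7] off mm [ 4.1 12.9]
side wide 177 pred [388.1 224.1] lens [389.  222.4] off mm [3.3 5.2]
side ortho 44 pred [399.7 260.1] lens [405.3 254.6] off mm [14. 13.]
side ortho 24 pred [399.7 260.1] lens [399.5 259.2] off mm [0.6 2.7]
side short 24 pred [413.1 301.1] lens [409.8 293.8] off mm [ 0.9 18.3]
side short 8 pred [413.1 301.1] lens [420.4 294.1] off mm [16.7 13.6]
side short 70 pred [413.1 301.1] lens [412.8 300.8] off mm [-0.2  1. ]
```

View pics/a21.png

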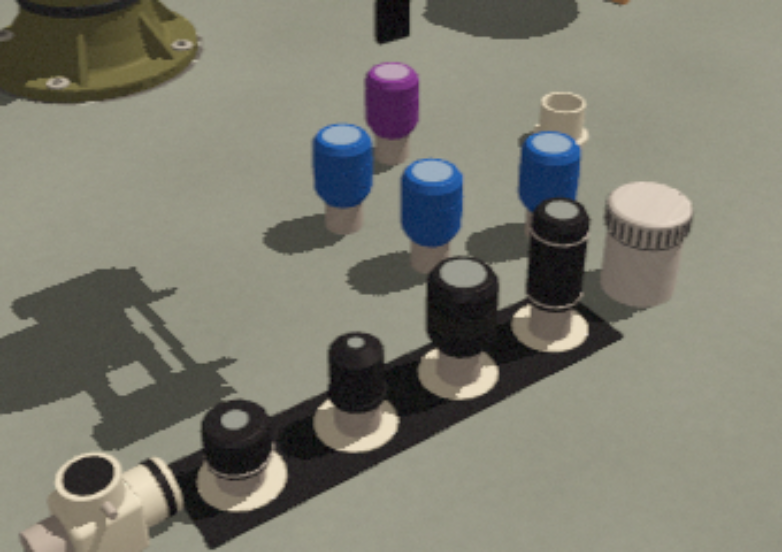

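View pics/b21.png

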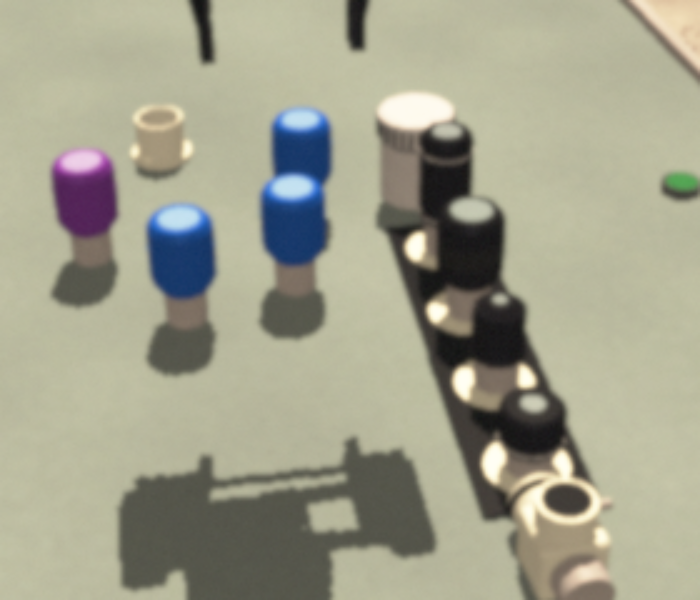

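```bash
python3 -c "
from h import *
print(ctrl.close_job())"
```

```text
the job is handed in; nothing more can be done
None
```

The four eyepieces are lined up by height on the marks, and I handed the job in at about 36.5 s of the 133 s limit. From the canister end they stand on mark_1 to mark_4: tallest, wide, orthoscopic, shortest.

- **Stand and canister:** I drew the orthoscopic straight up out of its stand first. In the last pictures the stand is upright on the table, the canister looks unmoved, and the blue and purple look-alikes are untouched. I judged the stand and canister by eye and did not measure them again.
- **Position:** In the scene camera, the four eye lenses are within about 2 mm of the mark centres, against the 12 mm allowed. All four eyepieces look upright, and the gripper is clear of everything.
- **Disagreement:** The side-camera check agreed for the orthoscopic (2.8 mm) and the shortest (1 mm). It gave 6 mm for the wide one and 13.5 mm for the tallest. I put that down to bright background merging with those two lenses in that view and did not measure them again there. A wrist picture taken after the tallest was placed showed its lens about 1 pixel from where it should be.

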